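# Pack the tin stations of the shaker under isolation

## Task

Isolate the tin shaker: swing the red isolator handle to off so that its padlock eye lines up with the hole in the hasp plate. With it off, fill the gap of every tin station on the bench with packers chosen so that their combined thickness fills it snugly, without forcing: each packer upright, flat on the gap's floor and about centred between its open ends, with only some 2 to 3 mm of play left; leave packers you do not need on the bench and the other things standing and where they are. When all stations are packed, swing the handle back fully to on.

Things in the scene. Friction and masses are not known exactly. Their poses are not given: they have to be found in the camera images.
- packer_20: white packer, 20 mm thick: bar 20 (x) x 80 (y) x 26 mm, lower long edges rounded (4 mm), with a black grip rib centred on top (14 along x, 30 along y, 22 mm high; 48 mm over all); about 100 g. Origin: centre of the underside; z up. Taken from above by the rib's two ends (30 mm grip along y) the fingers stay above the bodies of packers and walls beside it
- packer_25: yellow packer, 25 mm thick: bar 25 (x) x 80 (y) x 26 mm, lower long edges rounded (4 mm), with a black grip rib centred on top (14 along x, 30 along y, 22 mm high; 48 mm over all); about 105 g. Origin: centre of the underside; z up. Taken from above by the rib's two ends (30 mm grip along y) the fingers stay above the bodies of packers and walls beside it
- packer_30: green packer, 30 mm thick: bar 30 (x) x 80 (y) x 26 mm, lower long edges rounded (4 mm), with a black grip rib centred on top (14 along x, 30 along y, 22 mm high; 48 mm over all); about 110 g. Origin: centre of the underside; z up. Taken from above by the rib's two ends (30 mm grip along y) the fingers stay above the bodies of packers and walls beside it
- packer_35: blue packer, 35 mm thick: bar 35 (x) x 80 (y) x 26 mm, lower long edges rounded (4 mm), with a black grip rib centred on top (14 along x, 30 along y, 22 mm high; 48 mm over all); about 115 g. Origin: centre of the underside; z up. Taken from above by the rib's two ends (30 mm grip along y) the fingers stay above the bodies of packers and walls beside it
- packer_40: red packer, 40 mm thick: bar 40 (x) x 80 (y) x 26 mm, lower long edges rounded (4 mm), with a black grip rib centred on top (14 along x, 30 along y, 22 mm high; 48 mm over all); about 120 g. Origin: centre of the underside; z up. Taken from above by the rib's two ends (30 mm grip along y) the fingers stay above the bodies of packers and walls beside it
- packer_45: pale wood packer, 45 mm thick: bar 45 (x) x 80 (y) x 26 mm, lower long edges rounded (4 mm), with a black grip rib centred on top (14 along x, 30 along y, 22 mm high; 48 mm over all); about 125 g. Origin: centre of the underside; z up. Taken from above by the rib's two ends (30 mm grip along y) the fingers stay above the bodies of packers and walls beside it
- bay_white (a point): centre of the packing gap's floor (20 mm above the bench) in the white tin station. Gap along x, 57.5 mm wide between front stop (-x) and tin saddle (+x): packers adding up to 55 mm leave 2.5 mm play. 90 mm long along y, ends open; packers go in from above, length along y. Walls 12 mm thick, 22 mm above the floor, tops rounded. z up. Absent in some starts
- bay_blue (a point): centre of the packing gap's floor (20 mm above the bench) in the blue tin station. Gap along x, 67.5 mm wide between front stop (-x) and tin saddle (+x): packers adding up to 65 mm leave 2.5 mm play. 90 mm long along y, ends open; packers go in from above, length along y. Walls 12 mm thick, 22 mm above the floor, tops rounded. z up. Absent in some starts
- bay_orange (a point): centre of the packing gap's floor (20 mm above the bench) in the orange tin station. Gap along x, 77.5 mm wide between front stop (-x) and tin saddle (+x): packers adding up to 75 mm leave 2.5 mm play. 90 mm long along y, ends open; packers go in from above, length along y. Walls 12 mm thick, 22 mm above the floor, tops rounded. z up. Absent in some starts
- isolator_handle (a joint): angle of the red isolator handle (rad): 0 = on, against its stop, pointing at the green dot; 1.25 = off, its eye exactly over the hole of the hasp plate; it can overshoot to a stop at 1.45. Grows anticlockwise seen from above. It stays where it is left (about 2 N at the grip point moves it)
- isolator_axis (a point): point on the handle's upright axis, at mid-height of the handle bar (67 mm above the bench), on the fixed grey isolator box (130 x 124 x 46 mm, yellow top; its centre is 40 mm from the axis towards this point's -x). z up; at joint value q the handle points from the axis in this point's direction 2.513 + q rad (from its x towards its y)
- handle_grip (a point): place to take the handle: on the handle bar (14 mm wide, 22 mm high, from 56 to 78 mm above the bench), 58 mm from the axis, at mid-height, where the fingers may straddle it from above; the box's top is 46 mm above the bench. x along the bar away from the axis, z up
- handle_eye (a point): padlock eye of the handle: 10 mm black hole in the low flat tongue at the handle's tip, 85 mm from the axis
- hasp_hole (a point): 12 mm padlock hole in the steel hasp plate on the box's top, 85 mm from the axis, over which the eye lies when the handle is off
- cup_orange: bystander: small spray-gun cup with orange lid, 73 x 120 mm, origin at its underside's centre
- thinner_bottle: bystander: white squeeze bottle with teal nozzle, 60 x 152 mm, origin at its underside's centre
- fan_deck: bystander: colour fan deck, 150 x 44 x 19 mm, origin at its underside's centre
- tape_green: bystander: roll of green tape, 68 x 16 mm, origin at its underside's centre
- marker_teal: bystander: marker pen with teal cap, 128 x 18 mm, origin at its underside's centre
- knife_red: bystander: filling knife with red handle, 64 x 160 x 13 mm, origin at its underside's centre
- station_white: the white tin station: heavy vibrating plate (about 6 kg, stays put) with two white walls and, behind the rear wall (+x), a 62 mm paint tin, 62 mm high, standing on it. Origin on the bench 20 mm under bay_white, axes as there. Absent in some starts
- station_blue: the blue tin station: heavy vibrating plate (about 6 kg, stays put) with two blue walls and, behind the rear wall (+x), a 62 mm paint tin, 74 mm high, standing on it. Origin on the bench 20 mm under bay_blue, axes as there. Absent in some starts
- station_orange: the orange tin station: heavy vibrating plate (about 6 kg, stays put) with two orange walls and, behind the rear wall (+x), a 66 mm tin, 70 mm high, standing on it. Origin on the bench 20 mm under bay_orange, axes as there. Absent in some starts

How it is judged:
By the outcome, as a careful person would: the job done as asked, in the order asked, and still so for the second after the job is handed in, with the robot touching nothing.
Of station_white, station_blue, station_orange only 2 to 3 are there at a start; the rules pass over those that are not, and their reading is None.
At some moment in a run one of packer_30, packer_35, packer_40, packer_45 may be knocked a few centimetres aside while the robot is not near it.
It also fails if it takes over 210 s, if anything falls off the work surface, if the arm or the gripper's body presses on something with over 40 N, if the wrist force passes 120 N, or if a joint passes its speed limit or range.

## Robot

A 6-joint arm with a two-finger parallel gripper is mounted at the origin on a cart in front of the work surface, level with it; the furniture and walls round the work are solid. World frame = base frame: x ahead of the robot, y to its left, z up, the work surface at z = 0. Lengths are in m, angles in rad, forces in N, time in s.
With the tool pointing down it reaches from about 0.425 to 0.95 m from the base axis. Payload 3.5 kg.
Tool frame: the origin (TCP) lies on the centre line of the jaws, within the pads' length; the fingertips stand 25 mm ahead of it and the grasp point (between the pads) lies 6 mm ahead of it (ctrl.finger_overhang is the distance from the TCP to the fingertips, in m); z points along the fingers, y is the line along which they close (so a half turn about z gives the same grasp; the last joint's range is limited). The gripper opens to 85 mm and grips with 20 to 120 N. Pads are 22 mm wide; open, the fingers measure 114 mm over their backs; the gripper's body (76 mm by 85 mm) begins 54 mm behind the grasp point. The pads swing forward as they close: fully open they stand 13 mm farther back than shut.
Start: joints at [-1.449, 0.286, 1.577, -0, 1.279, -0.15], TCP at [0.181, -0.65, 0.223] pointing down, gripper open.
Joint ranges: [-2.77, 2.77], [-0.9, 2.22], [0.21, 2.48], [-1.53, 4.67], [0.24, 2.81], [-2.84, 2.84]. Speed limits (rad/s): [2.79, 2.79, 3.14, 3.14, 3.14, 3.14].

## Interface

Orientations are given as a unit quaternion [x, y, z, w].
In Python, from plant import get_state, imaging, job, ctrl gives the robot as it stands.
- The arm moves only by the tool jog_arm, never from a script. Its argument "increments" is a list of rows, each an object of numbers: "dx", "dy", "dz": the shift along the world's x, y, z each as a share of 12 cm, from -1 to 1; "ax", "ay", "az": the turn, a rotation vector about the world's x, y, z each as a share of pi/2 rad, from -1 to 1; "gripper": the gripper command: -1 is shut, 1 is fully open, values between are in proportion. A call has 1 to 10 rows; each row is the pose to reach, as a shift and turn from the pose commanded when the call began; what a row does not reach only later rows make up. A row lasts 1/10 s, in which the tool goes at most 50 mm and 8.59 degrees, less where a joint would pass 70% of its speed; a pose out of reach is approached as far as the arm can. A call with a number of a shift or a turn outside -1 to 1 is refused whole. A call with a gripper value outside its range is refused whole. The fingers move at their own pace and stop on an object; "force" is the grip in N (left out, the last holds). Time passes only in rows, so rows that repeat a pose let the fingers close. It gives the time, the measured TCP pose, the force, the opening and the grip force at its end, in the units of the state.
- get_state(): the state, without advancing time (a new reading comes with each control period).
- imaging.read_camera(name): name is "scene" or "top" or "wrist"; returns a dict with "frame" (480x640x3 uint8, blue, green, red), "depth" (480x640 float32, m along the optical axis (not along the pixel's ray), 0 where there is no reading), "camera_matrix" (3x3 intrinsics, pixels), "extrinsics" (4x4, takes a point from camera to world coordinates); the wrist camera has in their place "mount" (4x4, takes a point from camera to tool coordinates, whose origin is the TCP and whose axes are the flange's). Camera axes: x right, y up, looking along -z (the intrinsics and any distortion apply to the point x, -y, -z); pixel columns grow to the right and rows downward; lengths in m; the calibration is good to about 2 mm. A picture is of the moment at which its call begins: read the wrist's pose just before it.
- job.sign_off(): hands the job in; it is judged then, once.
The state is a dict: "time": time; "qpos": joint angles; "dq": joint speeds; "joint_efforts": joint torques, N m; "eef_pos": TCP position; "tcp_rot": TCP orientation; "contact_force": force on the tool from outside, world axes, zero at the start; "wrist_torque": the same for the moment, N m; "opening": opening from 0.0 (shut) to 1.0 (fully open); "finger_force": force on a finger pad.
Only numpy, scipy, OpenCV 4.12 (cv2) and the standard library are available. Lean on these libraries where they do the work, as an engineer would, in place of code of your own. Each camera call takes 0.05 s, during which the arm holds its last target. There are 200 camera calls.

## Working session

There is one attempt and no reset: what is moved stays moved. The work goes in short steps, Python scripts to look and compute and a tool call to move; the robot and the scene stay as the last step left them, time stands still between calls to the robot, and variables do not carry over. Pictures are saved under pics/ and viewed, at most 14 in all, crops included, and the job is handed in when it is done.

Besides the shell and the picture viewer there is one more tool, called after "Emit:" by a JSON object that holds its "op" and its "data", one argument or row to a line. jog_arm: Moves the arm, as the interface text tells. Shift numbers are shares of 12 cm and turn numbers shares of pi/2 rad, none past 1 either way. Its arguments: {"type":"object","properties":{"increments":{"type":"array"},"force":{"type":"number"}},"required":["increments"]}

```bash
mkdir -p pics; ls
cat > h.py <<'E'
import numpy as np, cv2
from plant import get_state, imaging, job, ctrl
from scipy.spatial.transform import Rotation as R
def cap(n):
    s=get_state(); c=imaging.read_camera(n)
    if 'extrinsics' in c: E=np.array(c['extrinsics'])
    else:
        T=np.eye(4);T[:3,:3]=R.from_quat(s['tcp_rot']).as_matrix();T[:3,3]=s['eef_pos'];E=T@np.array(c['mount'])
    return c['frame'],c['depth'],np.array(c['camera_matrix']),E
def ray(K,E,u,v):
    d=np.array([(u-K[0,2])/K[0,0],-(v-K[1,2])/K[1,1],-1.]);return E[:3,3],E[:3,:3]@d
def atz(K,E,u,v,z):
    o,d=ray(K,E,u,v);return o+d*(z-o[2])/d[2]
def cloud(D,K,E):
    v,u=np.mgrid[:D.shape[0],:D.shape[1]]
    P=np.stack([(u-K[0,2])/K[0,0]*D,-(v-K[1,2])/K[1,1]*D,-D],-1)
    return P@E[:3,:3].T+E[:3,3]
E
python3 - <<'E'
from h import *
for n in('top','scene'):
    f,d,K,E=cap(n);cv2.imwrite(f'pics/{n}0.png',f);np.savez(f'{n}0.npz',f=f,d=d,K=K,E=E);print(n,K,E.round(3))
s=get_state();print(s['time'],s['tcp_rot'],s['opening'])
E
```

```text
pics
top [[468.38295381   0.         320.72962461]
 [  0.         468.38295381 241.39068754]
 [  0.           0.           1.        ]] [[ 2.400e-02  9.940e-01 -1.050e-01  4.730e-01]
 [-1.000e+00  2.500e-02  1.000e-03  7.800e-02]
 [ 4.000e-03  1.050e-01  9.940e-01  1.016e+00]
 [ 0.000e+00  0.000e+00  0.000e+00  1.000e+00]]
scene [[550.74914635   0.         316.3052741 ]
 [  0.         550.74914635 243.47212367]
 [  0.           0.           1.        ]] [[-0.761  0.306 -0.572 -0.081]
 [-0.649 -0.33   0.686  0.867]
 [ 0.021  0.893  0.449  0.601]
 [ 0.     0.     0.     1.   ]]
0.1 [ 9.90778657e-01  1.35485913e-01  2.27713938e-05 -1.10456119e-03] 1.0029070089828132
```

View pics/top0.png

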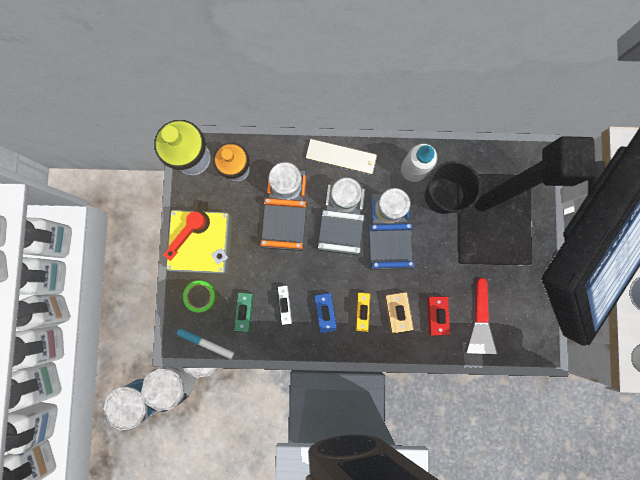

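View pics/scene0.png

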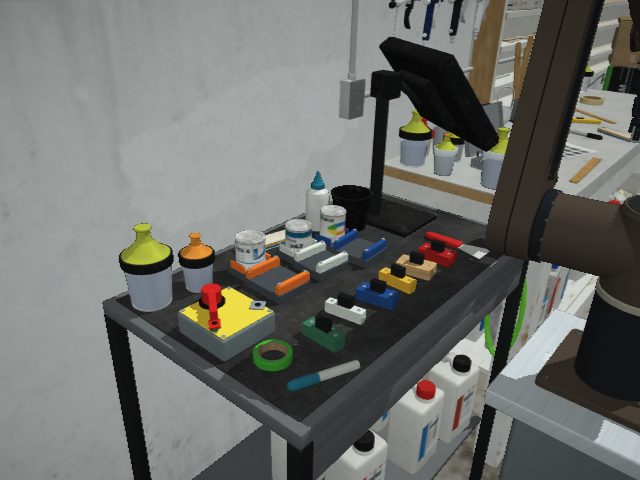

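Run:
```python
from h import *
z=np.load('top0.npz');f,d,K,E=[z[k] for k in 'fdKE']
P=cloud(d,K,E)
hs=cv2.cvtColor(f,cv2.COLOR_BGR2HSV)
# packers: blobs of height 15..60mm in strip
m=((P[...,2]>.015)&(P[...,2]<.06)&(P[...,0]>.25)&(P[...,0]<.47)).astype(np.uint8); m[:,:230]=0
n,l,st,c=cv2.connectedComponentsWithStats(m)
for i in range(1,n):
    if st[i,4]>60:
        q=P[l==i]; t=q[q[:,2]>.036]; r=cv2.minAreaRect((q[:,:2]*1000).astype(np.float32)); print(st[i],c[i].round(),'med',np.round(r,1).tolist() if 0 else r,'rib',t.mean(0).round(4) if len(t) else None,len(t),'maxz',q[:,2].max().round(3))
for nm,u,v,zz in[('axis',195,218,.08),('tip',170,257,.06),('hasp',220,257,.05),('Oc',283,226,.02),('Wc',341,231,.02),('Bc',391,248,.02)]:
    print(nm,atz(K,E,u,v,zz).round(3),P[v,u].round(3))
print(imaging.read_camera('wrist')['mount'],ctrl.finger_overhang, np.unique([a for a in dir(ctrl) if a[0]!='_']))
```

```text
[234 293  19  39 574] [243. 312.] med ((424.93927001953125, 236.78871154785156), (30.568437576293945, 79.89332580566406), 86.98796081542969) rib [0.4255 0.236  0.0463] 112 maxz 0.051
[278 292  13  33 314] [284. 308.] med ((435.9539489746094, 150.3117218017578), (67.41224670410156, 20.129159927368164), 8.06495475769043) rib [0.4419 0.1507 0.0465] 106 maxz 0.05
[314 293  23  40 642] [325. 313.] med ((427.40655517578125, 64.35652923583984), (80.0385971069336, 34.969547271728516), 10.937956809997559) rib [0.4276 0.0646 0.0469] 102 maxz 0.051
[356 294  14  38 460] [362. 312.] med ((429.9739685058594, -13.927520751953125), (25.375507354736328, 77.6884536743164), 88.38920593261719) rib [ 0.4318 -0.0135  0.0465] 108 maxz 0.051
[385 294  28  39 823] [399. 313.] med ((431.81072998046875, -90.2923812866211), (79.99158477783203, 45.841064453125), 10.22909927368164) rib [ 0.4321 -0.0896  0.0464] 109 maxz 0.053
[428 297  22  39 766] [438. 316.] med ((426.6193542480469, -173.94070434570312), (79.3852310180664, 40.70230484008789), 3.0596060752868652) rib [ 0.4272 -0.173   0.0457] 118 maxz 0.051
[ 608  300   32   93 2545] [624. 346.] med ((376.7327880859375, -551.2144775390625), (49.09451675415039, 185.47581481933594), 89.2718505859375) rib [ 0.3782 -0.5474  0.0518] 2127 maxz 0.06
axis [0.613 0.332 0.08 ] [0.613 0.333 0.077]
tip [0.534 0.384 0.06 ] [0.534 0.384 0.061]
hasp [0.537 0.284 0.05 ] [0.537 0.285 0.048]
Oc [0.609 0.159 0.02 ] [0.609 0.159 0.017]
Wc [0.601 0.034 0.02 ] [0.602 0.034 0.016]
Bc [ 0.567 -0.073  0.02 ] [ 0.567 -0.073  0.02 ]
[[-6.47580893e-04  9.61968451e-01  2.73159807e-01  6.83212680e-02]
 [ 9.99999790e-01  6.33932322e-04  1.38226276e-04  7.03483605e-04]
 [-4.01955147e-05  2.73159839e-01 -9.61968659e-01 -1.50264146e-01]
 [ 0.00000000e+00  0.00000000e+00  0.00000000e+00  1.00000000e+00]] 0.025 ['Unreachable' 'finger_overhang']
```

Run:
```python
from h import *
z=np.load('top0.npz');f,d,K,E=[z[k] for k in 'fdKE']
P=cloud(d,K,E)
for y0 in np.arange(-.75,-.1,.05):
    m=(P[...,1]>y0)&(P[...,1]<y0+.05)&(P[...,2]>.1)&(P[...,0]>0.1)&(P[...,0]<.85)
    q=P[m]
    if len(q): print(y0.round(2),len(q),q.min(0).round(3),q.max(0).round(3))
```

```text
-0.45 217 [ 0.466 -0.441  0.254] [ 0.548 -0.4    0.316]
-0.4 1055 [ 0.397 -0.4    0.253] [ 0.691 -0.35   0.393]
-0.35 4030 [ 0.396 -0.35   0.235] [ 0.698 -0.3    0.445]
-0.3 7875 [ 0.426 -0.3    0.1  ] [ 0.698 -0.25   0.445]
-0.25 2377 [ 0.46  -0.25   0.352] [ 0.566 -0.204  0.445]
-0.15 450 [ 0.721 -0.15   0.1  ] [ 0.771 -0.101  0.151]
```

Emit:
{"op": "jog_arm", "data": {
  "increments": [
    {"dx":0.167,"dy":0.833,"az":0.95},
    {"dx":0.167,"dy":0.833,"az":0.95},
    {"dx":0.167,"dy":0.833,"az":0.95},
    {"dx":0.167,"dy":0.833,"az":0.95},
    {"dx":0.167,"dy":0.833,"az":0.95},
    {"dx":0.167,"dy":0.833,"az":0.95},
    {"dx":0.167,"dy":0.833,"az":0.95},
    {"dx":0.167,"dy":0.833,"az":0.95},
    {"dx":0.167,"dy":0.833,"az":0.95},
    {"dx":0.167,"dy":0.833,"az":0.95}
  ]
}}

```text
$.increments[0]: bad value
```

Emit:
{"op": "jog_arm", "data": {
  "increments": [
    {"dx":0.08,"dy":0.5},
    {"dx":0.167,"dy":1},
    {"dx":0.167,"dy":1},
    {"dx":0.167,"dy":1}
  ]
}}

```text
$.increments[0]: bad value
```

Emit:
{"op": "jog_arm", "data": {
  "increments": [
    {"dx":0.25,"dy":0.38},
    {"dx":0.5,"dy":0.75},
    {"dx":0.5,"dy":0.75}
  ]
}}

```text
$.increments[0]: bad value
```

Emit:
{"op": "jog_arm", "data": {
  "increments": [
    {"dx":0.22,"dy":0.25},
    {"dx":0.43,"dy":0.48},
    {"dx":0.43,"dy":0.48}
  ]
}}

```text
$.increments[0]: bad value
```

Emit:
{"op": "jog_arm", "data": {
  "increments": [
    {"dx":0.167,"dy":0.833,"dz":0,"ax":0,"ay":0,"az":0.95,"gripper":1},
    {"dx":0.167,"dy":0.833,"dz":0,"ax":0,"ay":0,"az":0.95,"gripper":1},
    {"dx":0.167,"dy":0.833,"dz":0,"ax":0,"ay":0,"az":0.95,"gripper":1},
    {"dx":0.167,"dy":0.833,"dz":0,"ax":0,"ay":0,"az":0.95,"gripper":1},
    {"dx":0.167,"dy":0.833,"dz":0,"ax":0,"ay":0,"az":0.95,"gripper":1},
    {"dx":0.167,"dy":0.833,"dz":0,"ax":0,"ay":0,"az":0.95,"gripper":1},
    {"dx":0.167,"dy":0.833,"dz":0,"ax":0,"ay":0,"az":0.95,"gripper":1},
    {"dx":0.167,"dy":0.833,"dz":0,"ax":0,"ay":0,"az":0.95,"gripper":1},
    {"dx":0.167,"dy":0.833,"dz":0,"ax":0,"ay":0,"az":0.95,"gripper":1},
    {"dx":0.167,"dy":0.833,"dz":0,"ax":0,"ay":0,"az":0.95,"gripper":1}
  ]
}}

```text
time: 1.15
eef_pos: [0.2012, -0.55, 0.2222]
tcp_rot: [0.633, 0.774, 0.0, -0.0]
contact_force: [-0.5, -0.6, 0.5]
opening: 0.996
finger_force: 0.0
```

Emit:
{"op": "jog_arm", "data": {
  "increments": [
    {"dx":0.08,"dy":0.5,"dz":0,"ax":0,"ay":0,"az":0,"gripper":1},
    {"dx":0.167,"dy":1,"dz":0,"ax":0,"ay":0,"az":0,"gripper":1},
    {"dx":0.167,"dy":1,"dz":0,"ax":0,"ay":0,"az":0,"gripper":1},
    {"dx":0.167,"dy":1,"dz":0,"ax":0,"ay":0,"az":0,"gripper":1}
  ]
}}

```text
time: 1.55
eef_pos: [0.2218, -0.4277, 0.2221]
tcp_rot: [0.635, 0.773, 0.0, -0.0]
contact_force: [-0.4, -0.5, -0.4]
opening: 0.997
finger_force: 0.0
```

Emit:
{"op": "jog_arm", "data": {
  "increments": [
    {"dx":0.25,"dy":0.38,"dz":0,"ax":0,"ay":0,"az":0,"gripper":1},
    {"dx":0.5,"dy":0.75,"dz":0,"ax":0,"ay":0,"az":0,"gripper":1},
    {"dx":0.5,"dy":0.75,"dz":0,"ax":0,"ay":0,"az":0,"gripper":1},
    {"dx":0.5,"dy":0.75,"dz":0,"ax":0,"ay":0,"az":0,"gripper":1}
  ]
}}

```text
time: 1.95
eef_pos: [0.282, -0.3402, 0.2229]
tcp_rot: [0.635, 0.773, -0.0, 0.0]
contact_force: [1.1, -0.9, 0.0]
opening: 1.002
finger_force: 0.0
```

Emit:
{"op": "jog_arm", "data": {
  "increments": [
    {"dx":0.2,"dy":0.23,"dz":0,"ax":0,"ay":0,"az":0,"gripper":1},
    {"dx":0.41,"dy":0.46,"dz":0,"ax":0,"ay":0,"az":0,"gripper":1},
    {"dx":0.41,"dy":0.46,"dz":0,"ax":0,"ay":0,"az":0,"gripper":1}
  ]
}}

```text
time: 2.25
eef_pos: [0.3318, -0.2846, 0.2227]
tcp_rot: [0.635, 0.773, 0.0, 0.0]
contact_force: [-0.4, -0.0, 0.2]
opening: 1.002
finger_force: 0.0
```

Emit:
{"op": "jog_arm", "data": {
  "increments": [
    {"dx":0.25,"dy":0.33,"dz":0,"ax":0,"ay":0,"az":0,"gripper":1},
    {"dx":0.46,"dy":0.71,"dz":0,"ax":0,"ay":0,"az":0,"gripper":1},
    {"dx":0.46,"dy":0.71,"dz":0,"ax":0,"ay":0,"az":0,"gripper":1}
  ]
}}

```text
time: 2.55
eef_pos: [0.3872, -0.1982, 0.2227]
tcp_rot: [0.634, 0.773, 0.0, -0.0]
contact_force: [-1.0, -1.1, 0.2]
opening: 1.001
finger_force: 0.0
```

Emit:
{"op": "jog_arm", "data": {
  "increments": [
    {"dx":0.25,"dy":0.5,"dz":0,"ax":0,"ay":0,"az":0,"gripper":1},
    {"dx":0.46,"dy":1,"dz":0,"ax":0,"ay":0,"az":0,"gripper":1},
    {"dx":0.46,"dy":1,"dz":0,"ax":0,"ay":0,"az":0,"gripper":1}
  ]
}}

```text
time: 2.85
eef_pos: [0.4419, -0.0802, 0.2228]
tcp_rot: [0.636, 0.772, -0.0, 0.0]
contact_force: [0.3, -1.3, -0.2]
opening: 1.001
finger_force: 0.0
```

Emit:
{"op": "jog_arm", "data": {
  "increments": [
    {"dx":0.42,"dy":1,"dz":0,"ax":0,"ay":0,"az":0.25,"gripper":1},
    {"dx":0.42,"dy":1,"dz":0,"ax":0,"ay":0,"az":0.25,"gripper":1},
    {"dx":0.42,"dy":1,"dz":0,"ax":0,"ay":0,"az":0.25,"gripper":1}
  ]
}}

```text
time: 3.15
eef_pos: [0.4931, 0.0404, 0.2227]
tcp_rot: [0.471, 0.882, -0.0, 0.001]
contact_force: [0.1, 0.6, -0.4]
opening: 1.0
finger_force: 0.0
```

Emit:
{"op": "jog_arm", "data": {
  "increments": [
    {"dx":0.08,"dy":1,"dz":0,"ax":0,"ay":0,"az":0.25,"gripper":1},
    {"dx":0.08,"dy":1,"dz":0,"ax":0,"ay":0,"az":0.25,"gripper":1},
    {"dx":0.08,"dy":1,"dz":0,"ax":0,"ay":0,"az":0.25,"gripper":1}
  ]
}}

```text
time: 3.45
eef_pos: [0.5024, 0.1612, 0.2225]
tcp_rot: [0.289, 0.957, 0.0, 0.0]
contact_force: [0.2, -1.0, -0.2]
opening: 1.0
finger_force: 0.0
```

Emit:
{"op": "jog_arm", "data": {
  "increments": [
    {"dx":0.17,"dy":1,"dz":0,"ax":0,"ay":0,"az":0,"gripper":1},
    {"dx":0.17,"dy":1,"dz":0,"ax":0,"ay":0,"az":0,"gripper":1},
    {"dx":0.17,"dy":1,"dz":0,"ax":0,"ay":0,"az":0,"gripper":1}
  ]
}}

```text
time: 3.75
eef_pos: [0.5235, 0.2813, 0.2223]
tcp_rot: [0.292, 0.957, 0.0, 0.0]
contact_force: [-0.7, -0.2, -0.4]
opening: 1.004
finger_force: 0.0
```

Emit:
{"op": "jog_arm", "data": {
  "increments": [
    {"dx":0.3,"dy":0.65,"dz":0,"ax":0,"ay":0,"az":0,"gripper":1},
    {"dx":0.3,"dy":0.65,"dz":0,"ax":0,"ay":0,"az":0,"gripper":1},
    {"dx":0.3,"dy":0.65,"dz":0,"ax":0,"ay":0,"az":0,"gripper":1},
    {"dx":0.3,"dy":0.65,"dz":0,"ax":0,"ay":0,"az":0,"gripper":1}
  ]
}}

```text
time: 4.15
eef_pos: [0.559, 0.3566, 0.2214]
tcp_rot: [0.292, 0.956, -0.001, -0.0]
contact_force: [0.1, -1.2, 0.6]
opening: 0.999
finger_force: 0.0
```

```bash
cat > w.py <<'E'
from h import *
import sys
f,d,K,E=cap('wrist');cv2.imwrite(f'pics/{sys.argv[1]}.png',f);np.savez(sys.argv[1]+'.npz',f=f,d=d,K=K,E=E)
s=get_state();print(s['time'],np.round(s['eef_pos'],4),'yaw',np.degrees(2*np.arctan2(s['tcp_rot'][1],s['tcp_rot'][0])).round(2),'f',np.round(K[0,0]))
E
python3 w.py w1
```

```text
4.2 [0.5586 0.3562 0.2218] yaw 145.97 f 341.0
```

View pics/w1.png

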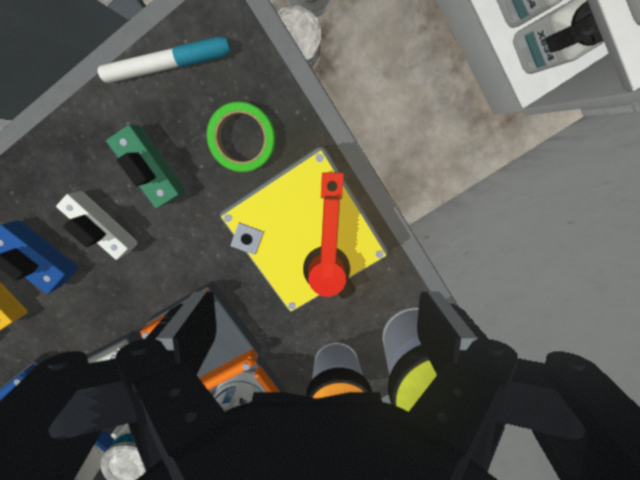

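The wrist view shows the handle pivot at about (328,279), the eye at (332,186) and the hasp hole at (247,239). The bar is nearly aligned with the tool.

Run:
```python
from h import *
z=np.load('w1.npz');f,d,K,E=[z[k] for k in 'fdKE']
P=cloud(d,K,E)
for n,u,v in[('eye',332,190),('knob',328,279),('hasp',241,245),('bar',330,225)]: print(n,P[v,u].round(4))
e=atz(K,E,332,186,P[190,332][2]);h=atz(K,E,247,239,P[245,241][2]);k=P[279,328]
m=(f[...,2]>120)&(f[...,1]<70)&(f[...,0]<70); m[:140]=0;m[320:]=0;m[:,:290]=0;m[:,370:]=0
q=P[m];q=q[q[:,2]>.04];c=q[q[:,2]>.081];b=q[(q[:,2]>.07)&(q[:,2]<.081)]
print('z',np.percentile(q[:,2],[1,25,50,75,99]).round(3),len(c),c.mean(0) if len(c) else 0)
for lo in (.02,.03,.04,.05,.06,.07):
    r=np.hypot(*(b-k)[:,:2].T);s=b[(r>lo)&(r<lo+.01)]
    if len(s):print(lo,s.mean(0).round(4),len(s))
ax=k[:2]
print(e,h,'eye d',np.hypot(*(e[:2]-ax)),'ang',np.degrees(np.arctan2(*(e[:2]-ax)[::-1])),'hasp d',np.hypot(*(h[:2]-ax)),np.degrees(np.arctan2(*(h[:2]-ax)[::-1])), np.hypot(*(e-h)[:2]))
```

```text
eye [0.5455 0.3813 0.0593]
knob [0.6104 0.3333 0.0766]
hasp [0.542  0.2765 0.0502]
bar [0.5679 0.3635 0.0775]
z [0.058 0.076 0.077 0.077 0.079] 15 [0.50071987 0.3947084  0.3716701 ]
0.02 [0.59   0.3471 0.0768] 159
0.03 [0.5818 0.3531 0.0769] 142
0.04 [0.5737 0.3591 0.0769] 137
0.05 [0.5657 0.3651 0.0769] 140
0.06 [0.5576 0.371  0.077 ] 147
0.07 [0.5509 0.3761 0.0765] 102
[0.54243692 0.38331577 0.0593427 ] [0.54037023 0.28515155 0.05018435] eye d 0.0844024193469083 ang 143.66350893546718 hasp d 0.08501041093162683 -145.4974369019632 0.09818597114432508
```

Emit:
{"op": "jog_arm", "data": {
  "increments": [
    {"dx":0.05,"dy":0.085,"dz":-0.5,"ax":0,"ay":0,"az":-0.026,"gripper":0},
    {"dx":0.05,"dy":0.085,"dz":-0.75,"ax":0,"ay":0,"az":-0.026,"gripper":0},
    {"dx":0.05,"dy":0.085,"dz":-0.75,"ax":0,"ay":0,"az":-0.026,"gripper":0},
    {"dx":0.05,"dy":0.085,"dz":-0.75,"ax":0,"ay":0,"az":-0.026,"gripper":0}
  ]
}}

```text
time: 4.6
eef_pos: [0.5634, 0.3667, 0.1325]
tcp_rot: [0.312, 0.95, -0.001, -0.001]
contact_force: [0.2, -0.1, 1.0]
opening: 0.501
finger_force: 0.0
```

```bash
python3 w.py w2
```

```text
4.65 [0.5647 0.3676 0.1349] yaw 143.66 f 341.0
```

View pics/w2.png

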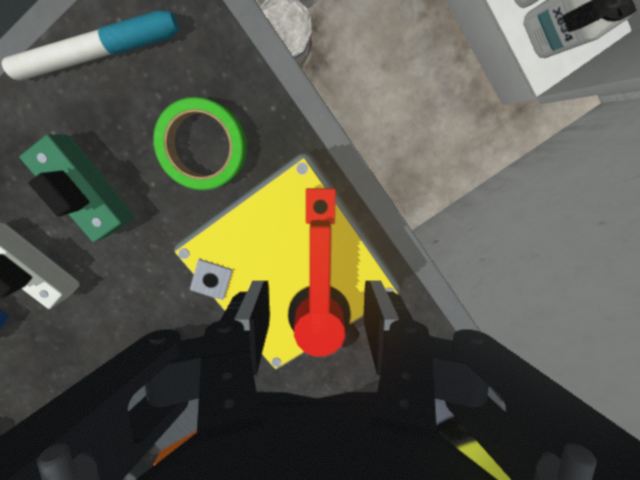

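Emit:
{"op": "jog_arm", "data": {
  "increments": [
    {"dx":0,"dy":0,"dz":-0.25,"ax":0,"ay":0,"az":0,"gripper":0},
    {"dx":0,"dy":0,"dz":-0.48,"ax":0,"ay":0,"az":0,"gripper":0},
    {"dx":0,"dy":0,"dz":-0.48,"ax":0,"ay":0,"az":0,"gripper":0},
    {"dx":0,"dy":0,"dz":-0.48,"ax":0,"ay":0,"az":0,"gripper":-1},
    {"dx":0,"dy":0,"dz":-0.48,"ax":0,"ay":0,"az":0,"gripper":-1},
    {"dx":0,"dy":0,"dz":-0.48,"ax":0,"ay":0,"az":0,"gripper":-1},
    {"dx":0,"dy":0,"dz":-0.48,"ax":0,"ay":0,"az":0,"gripper":-1},
    {"dx":0,"dy":0,"dz":-0.48,"ax":0,"ay":0,"az":0,"gripper":-1}
  ],
  "force": 25
}}

```text
time: 5.45
eef_pos: [0.5637, 0.3686, 0.0759]
tcp_rot: [0.311, 0.95, 0.0, 0.0]
contact_force: [-0.2, 1.0, 0.6]
opening: 0.003
finger_force: 0.0
```

```bash
python3 w.py w3
```

```text
5.5 [0.5635 0.3685 0.0756] yaw 143.74 f 341.0
```

View pics/w3.png

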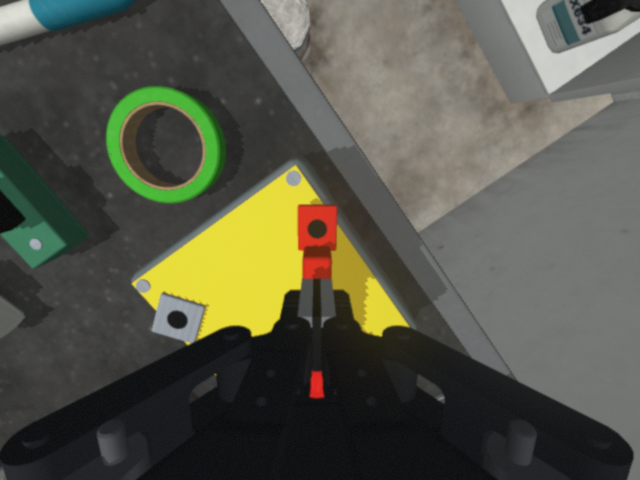

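Run:
```python
from h import *
z=np.load('w3.npz');f,d,K,E=[z[k] for k in 'fdKE']
P=cloud(d,K,E)
for v in (235,258,268,276,282,290,300,310,340,385):
    print(v,[(u,P[v,u].round(3).tolist()) for u in (300,308,317,326,336)])
cv2.imwrite('pics/c3.png',cv2.resize(f[200:420,230:410],None,fx=3.3,fy=2.7,interpolation=2)[:600])
```

```text
235 [(300, [0.54, 0.374, 0.059]), (308, [0.542, 0.378, 0.06]), (317, [0.545, 0.381, 0.059]), (326, [0.548, 0.385, 0.058]), (336, [0.55, 0.389, 0.059])]
258 [(300, [0.553, 0.364, 0.047]), (308, [0.547, 0.374, 0.076]), (317, [0.55, 0.377, 0.075]), (326, [0.552, 0.381, 0.077]), (336, [0.565, 0.38, 0.045])]
268 [(300, [0.558, 0.36, 0.045]), (308, [0.551, 0.371, 0.077]), (317, [0.554, 0.375, 0.077]), (326, [0.556, 0.378, 0.076]), (336, [0.569, 0.377, 0.047])]
276 [(300, [0.562, 0.357, 0.045]), (308, [0.555, 0.369, 0.076]), (317, [0.557, 0.373, 0.077]), (326, [0.559, 0.376, 0.079]), (336, [0.574, 0.374, 0.046])]
282 [(300, [0.565, 0.355, 0.045]), (308, [0.552, 0.371, 0.092]), (317, [0.554, 0.374, 0.092]), (326, [0.556, 0.378, 0.092]), (336, [0.576, 0.372, 0.047])]
290 [(300, [0.553, 0.366, 0.091]), (308, [0.552, 0.371, 0.1]), (317, [0.554, 0.375, 0.1]), (326, [0.556, 0.377, 0.099]), (336, [0.562, 0.379, 0.091])]
300 [(300, [0.551, 0.369, 0.107]), (308, [0.552, 0.371, 0.108]), (317, [0.554, 0.374, 0.109]), (326, [0.556, 0.377, 0.108]), (336, [0.562, 0.378, 0.101])]
310 [(300, [0.55, 0.369, 0.117]), (308, [0.552, 0.372, 0.117]), (317, [0.554, 0.374, 0.116]), (326, [0.556, 0.377, 0.116]), (336, [0.562, 0.378, 0.109])]
340 [(300, [0.55, 0.371, 0.138]), (308, [0.552, 0.372, 0.136]), (317, [0.562, 0.369, 0.121]), (326, [0.555, 0.377, 0.137]), (336, [0.556, 0.38, 0.137])]
385 [(300, [0.553, 0.37, 0.153]), (308, [0.567, 0.361, 0.133]), (317, [0.607, 0.336, 0.076]), (326, [0.571, 0.366, 0.132]), (336, [0.555, 0.379, 0.157])]
```

View pics/c3.png

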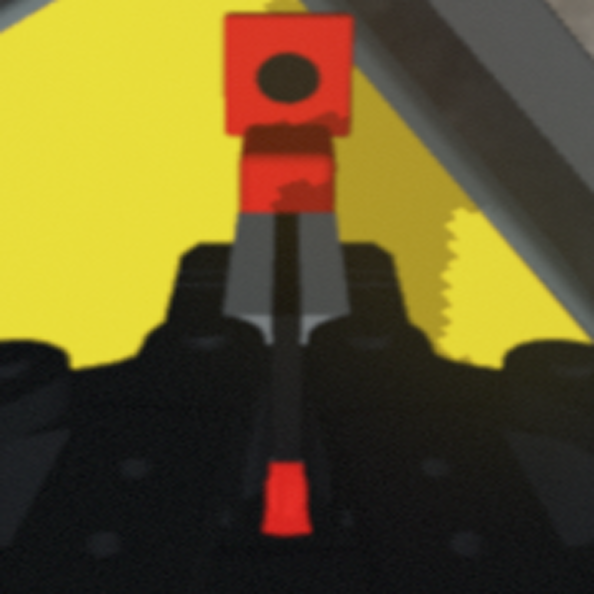

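Run:
```python
from h import *
for n,cols in(('w1',range(190,215,4)),('w2',range(244,270,3)),('w3',range(294,340,4))):
    z=np.load(n+'.npz');d,K=z['d'],z['K']
    M=np.array(imaging.read_camera('wrist')['mount']) if n=='w1' else M
    T=cloud(d,K,M)
    out=[]
    for u in cols:
        c=T[:,u]; ok=np.where((d[:,u]>0)&(c[:,2]<.03)&(c[:,0]<.03)&(c[:,0]>-.04)&(np.arange(480)<345))[0]
        if len(ok): out.append((u,ok[0],(c[ok[0]]*1000).round(0).tolist()))
    print(n,out)
```

```text
w1 [(190, np.int64(296), [11.0, -50.0, -29.0]), (194, np.int64(292), [11.0, -50.0, -26.0]), (198, np.int64(291), [10.0, -49.0, -23.0]), (202, np.int64(291), [11.0, -48.0, -24.0]), (206, np.int64(291), [11.0, -46.0, -25.0]), (210, np.int64(291), [11.0, -44.0, -25.0]), (214, np.int64(299), [5.0, -44.0, -20.0])]
w2 [(244, np.int64(291), [7.0, -32.0, -16.0]), (247, np.int64(291), [11.0, -29.0, -24.0]), (250, np.int64(285), [11.0, -29.0, -19.0]), (253, np.int64(280), [11.0, -29.0, -14.0]), (256, np.int64(280), [11.0, -27.0, -14.0]), (259, np.int64(280), [11.0, -26.0, -14.0]), (262, np.int64(280), [11.0, -25.0, -14.0]), (265, np.int64(280), [11.0, -23.0, -14.0]), (268, np.int64(281), [10.0, -23.0, -11.0])]
w3 [(294, np.int64(217), [29.0, -13.0, 29.0]), (298, np.int64(222), [29.0, -11.0, 18.0]), (302, np.int64(222), [30.0, -8.0, 17.0]), (306, np.int64(222), [30.0, -6.0, 17.0]), (310, np.int64(222), [30.0, -4.0, 17.0]), (314, np.int64(222), [30.0, -2.0, 16.0]), (318, np.int64(222), [30.0, -0.0, 17.0]), (322, np.int64(222), [30.0, 2.0, 15.0]), (326, np.int64(222), [30.0, 4.0, 15.0]), (330, np.int64(222), [29.0, 6.0, 18.0]), (334, np.int64(222), [29.0, 8.0, 18.0]), (338, np.int64(225), [25.0, 11.0, 29.0])]
```

The fingertips turn out to be about 37 mm further back than the tool frame says: shut, they are 12 mm behind the TCP. I'll reopen and go lower by that amount.

Emit:
{"op": "jog_arm", "data": {
  "increments": [
    {"dx":0,"dy":0,"dz":0,"ax":0,"ay":0,"az":0,"gripper":0},
    {"dx":0,"dy":0,"dz":0,"ax":0,"ay":0,"az":0,"gripper":0},
    {"dx":0,"dy":0,"dz":0,"ax":0,"ay":0,"az":0,"gripper":0},
    {"dx":0,"dy":0,"dz":0,"ax":0,"ay":0,"az":0,"gripper":0},
    {"dx":0,"dy":-0.008,"dz":-0.15,"ax":0,"ay":0,"az":0,"gripper":0},
    {"dx":0,"dy":-0.008,"dz":-0.3,"ax":0,"ay":0,"az":0,"gripper":0},
    {"dx":0,"dy":-0.008,"dz":-0.3,"ax":0,"ay":0,"az":0,"gripper":0}
  ]
}}

```text
time: 6.25
eef_pos: [0.5625, 0.3669, 0.0362]
tcp_rot: [0.311, 0.95, -0.001, -0.001]
contact_force: [0.3, -0.1, 0.6]
opening: 0.501
finger_force: 0.0
```

Emit:
{"op": "jog_arm", "data": {
  "increments": [
    {"dx":0,"dy":0,"dz":0,"ax":0,"ay":0,"az":0,"gripper":-1},
    {"dx":0,"dy":0,"dz":0,"ax":0,"ay":0,"az":0,"gripper":-1},
    {"dx":0,"dy":0,"dz":0,"ax":0,"ay":0,"az":0,"gripper":-1},
    {"dx":0,"dy":0,"dz":0,"ax":0,"ay":0,"az":0,"gripper":-1},
    {"dx":0,"dy":0,"dz":0,"ax":0,"ay":0,"az":0,"gripper":-1}
  ],
  "force": 25
}}

```text
time: 6.75
eef_pos: [0.5629, 0.3676, 0.038]
tcp_rot: [0.311, 0.95, 0.0, -0.0]
contact_force: [2.2, 3.1, -7.4]
opening: 0.159
finger_force: 25.3
```

Emit:
{"op": "jog_arm", "data": {
  "increments": [
    {"dx":-0.036,"dy":-0.057,"dz":0,"ax":0,"ay":0,"az":0.089,"gripper":-1},
    {"dx":-0.064,"dy":-0.118,"dz":0,"ax":0,"ay":0,"az":0.178,"gripper":-1},
    {"dx":-0.083,"dy":-0.183,"dz":0,"ax":0,"ay":0,"az":0.267,"gripper":-1},
    {"dx":-0.093,"dy":-0.25,"dz":0,"ax":0,"ay":0,"az":0.356,"gripper":-1},
    {"dx":-0.093,"dy":-0.317,"dz":0,"ax":0,"ay":0,"az":0.444,"gripper":-1},
    {"dx":-0.084,"dy":-0.384,"dz":0,"ax":0,"ay":0,"az":0.533,"gripper":-1},
    {"dx":-0.066,"dy":-0.449,"dz":0,"ax":0,"ay":0,"az":0.622,"gripper":-1},
    {"dx":-0.039,"dy":-0.511,"dz":0,"ax":0,"ay":0,"az":0.711,"gripper":-1},
    {"dx":-0.006,"dy":-0.565,"dz":0,"ax":0,"ay":0,"az":0.796,"gripper":-1},
    {"dx":-0.006,"dy":-0.565,"dz":0,"ax":0,"ay":0,"az":0.796,"gripper":-1}
  ]
}}

```text
time: 7.75
eef_pos: [0.563, 0.299, 0.038]
tcp_rot: [-0.304, 0.953, 0.0, 0.0]
contact_force: [5.3, 4.3, -8.5]
opening: 0.161
finger_force: 24.9
```

```bash
python3 w.py w4;python3 - <<'E'
from h import *
z=np.load('w4.npz');f=z['f'];cv2.imwrite('pics/c4.png',cv2.resize(f[150:330,220:420],None,fx=3,fy=3,interpolation=2))
E
```

```text
7.8 [0.5629 0.2991 0.0379] yaw 215.33 f 341.0
```

View pics/c4.png

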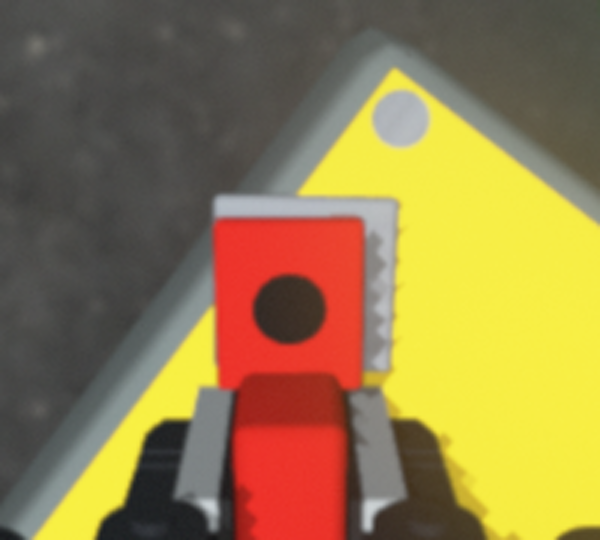

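Run:
```python
from h import *
z=np.load('w4.npz');f,d,K,E=[z[k] for k in 'fdKE']
e=atz(K,E,316.3,252.7,.0593);ax=np.array([.6108,.3329])
print(K[0,2],'eye',e,np.hypot(*(e[:2]-ax)),np.degrees(np.arctan2(*(e[:2]-ax)[::-1]))%360-143.66)
for u,v in((216,198),(398,203),(388,370)): print(atz(K,E,220+u/3,150+v/3,.0502).round(4))
z=np.load('w3.npz');f,d,K,E=[z[k] for k in 'fdKE']
print('hasp w3',atz(K,E,178,320,.0502)); 
z=np.load('w2.npz');f,d,K,E=[z[k] for k in 'fdKE']
print('hasp w2',atz(K,E,210,280,.0502),'eye', atz(K,E,320,207,.0593))
```

```text
316.3236834365357 eye [0.54097374 0.28288731 0.0593    ] 0.08588932529857633 71.95192933853411
[0.5362 0.2672 0.0502]
[0.5223 0.2881 0.0502]
[0.5429 0.3018 0.0502]
hasp w3 [0.54039804 0.28514401 0.0502    ]
hasp w2 [0.54021583 0.2847778  0.0502    ] eye [0.54279349 0.3832454  0.0593    ]
```

Emit:
{"op": "jog_arm", "data": {
  "increments": [
    {"dx":-0.0033,"dy":0.005,"dz":0,"ax":0,"ay":0,"az":-0.008,"gripper":-1},
    {"dx":-0.0033,"dy":0.005,"dz":0,"ax":0,"ay":0,"az":-0.008,"gripper":-1},
    {"dx":-0.0033,"dy":0.005,"dz":0,"ax":0,"ay":0,"az":-0.008,"gripper":0},
    {"dx":-0.0033,"dy":0.005,"dz":0,"ax":0,"ay":0,"az":-0.008,"gripper":0},
    {"dx":-0.0033,"dy":0.005,"dz":0,"ax":0,"ay":0,"az":-0.008,"gripper":0},
    {"dx":-0.0033,"dy":0.005,"dz":0.25,"ax":0,"ay":0,"az":-0.008,"gripper":0},
    {"dx":-0.0033,"dy":0.005,"dz":1,"ax":0,"ay":0,"az":-0.008,"gripper":0},
    {"dx":-0.0033,"dy":0.005,"dz":1,"ax":0,"ay":0,"az":-0.008,"gripper":0},
    {"dx":-0.0033,"dy":0.005,"dz":1,"ax":0,"ay":0,"az":-0.008,"gripper":0}
  ]
}}

```text
time: 8.7
eef_pos: [0.5666, 0.3018, 0.1684]
tcp_rot: [-0.298, 0.955, 0.0, 0.008]
contact_force: [1.2, -0.5, -0.6]
opening: 0.501
finger_force: 0.0
```

```bash
python3 w.py w5;python3 - <<'E'
from h import *
z=np.load('w5.npz');f,d,K,E=[z[k] for k in 'fdKE']
cv2.imwrite('pics/c5.png',f)
z=np.load('top0.npz');f,d,K,E=[z[k] for k in 'fdKE'];P=cloud(d,K,E)
hs=cv2.cvtColor(f,cv2.COLOR_BGR2HSV).astype(int)
H,S,V=hs[...,0],hs[...,1],hs[...,2]
for n,c,gap in(('O',(.609,.159),77.5),('W',(.601,.034),57.5),('B',(.567,-.073),67.5)):
    b=(abs(P[...,0]-c[0])<.08)&(abs(P[...,1]-c[1])<.06)
    col={'O':(S>150)&(H<20),'W':(S<60)&(V>150),'B':(S>120)&(H>95)&(H<125)}[n]
    m=b&col&(P[...,2]>.028)&(P[...,2]<.048)
    for sgn in(-1,1):
        q=P[m&(np.sign(P[...,0]-c[0])==sgn)]
        r=cv2.minAreaRect((q[:,:2]*1000).astype(np.float32));print(n,sgn,len(q),q.mean(0).round(4),np.round(r[0],1),np.round(r[1],1),round(r[2],1),'slope',np.degrees(np.arctan(np.polyfit(q[:,1],q[:,0],1)[0])).round(2))
E
```

```text
8.75 [0.5647 0.3011 0.1646] yaw 214.65 f 341.0
O -1 210 [0.5679 0.1607 0.0394] [568.6 161.4] [87.  11.8] 86.9 slope 2.75
O 1 260 [0.6601 0.1553 0.038 ] [668.7 156.3] [39.2 87.5] 0.8 slope 0.54
W -1 229 [0.5638 0.0391 0.04  ] [564.2  39. ] [86.9 11.8] 84.4 slope 5.57
W 1 299 [0.6406 0.0292 0.0388] [654.3  30.9] [86.6 55.5] 86.3 slope 0.19
B -1 197 [ 0.5314 -0.0725  0.0396] [531.8 -74.5] [11.5 87. ] 2.9 slope -2.87
B 1 233 [ 0.6145 -0.0686  0.0391] [624.6 -69.8] [42.  86.6] 0.1 slope 1.63
```

View pics/c5.png

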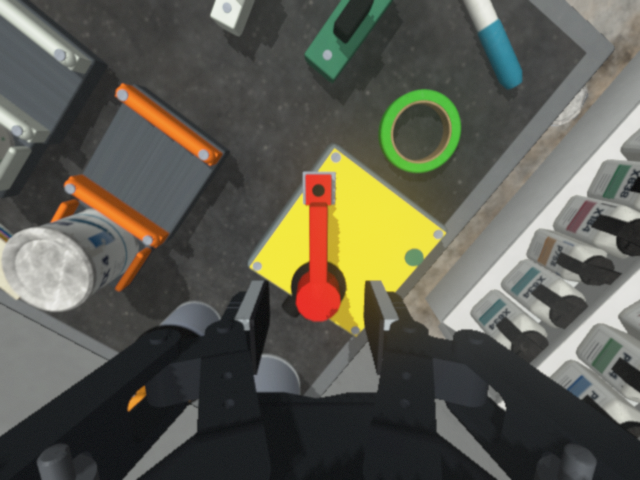

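The handle now covers the hasp plate evenly, with the tongue at (318,190), so I consider it off. Next is the green packer.

Emit:
{"op": "jog_arm", "data": {
  "increments": [
    {"dx":-0.3,"dy":-0.15,"dz":0,"ax":0,"ay":0,"az":-0.9,"gripper":0.6},
    {"dx":-0.6,"dy":-0.3,"dz":0,"ax":0,"ay":0,"az":-0.9,"gripper":0.6},
    {"dx":-0.6,"dy":-0.3,"dz":0,"ax":0,"ay":0,"az":-0.9,"gripper":0.6},
    {"dx":-0.6,"dy":-0.3,"dz":0,"ax":0,"ay":0,"az":-0.9,"gripper":0.6},
    {"dx":-0.6,"dy":-0.3,"dz":0,"ax":0,"ay":0,"az":-0.9,"gripper":0.6},
    {"dx":-0.6,"dy":-0.3,"dz":0,"ax":0,"ay":0,"az":-0.9,"gripper":0.6},
    {"dx":-0.6,"dy":-0.3,"dz":0,"ax":0,"ay":0,"az":-0.9,"gripper":0.6},
    {"dx":-0.6,"dy":-0.3,"dz":0,"ax":0,"ay":0,"az":-0.9,"gripper":0.6},
    {"dx":-0.6,"dy":-0.3,"dz":0,"ax":0,"ay":0,"az":-0.9,"gripper":0.6},
    {"dx":-0.6,"dy":-0.3,"dz":0,"ax":0,"ay":0,"az":-0.9,"gripper":0.6}
  ]
}}

```text
time: 9.75
eef_pos: [0.489, 0.2638, 0.1573]
tcp_rot: [0.395, 0.918, -0.001, -0.001]
contact_force: [-0.6, 0.4, 0.3]
opening: 0.799
finger_force: 0.0
```

Emit:
{"op": "jog_arm", "data": {
  "increments": [
    {"dx":-0.56,"dy":-0.24,"dz":0,"ax":0,"ay":0,"az":-0.52,"gripper":0.6},
    {"dx":-0.56,"dy":-0.24,"dz":0,"ax":0,"ay":0,"az":-0.52,"gripper":0.6},
    {"dx":-0.56,"dy":-0.24,"dz":0,"ax":0,"ay":0,"az":-0.52,"gripper":0.6},
    {"dx":-0.56,"dy":-0.24,"dz":0,"ax":0,"ay":0,"az":-0.52,"gripper":0.6},
    {"dx":-0.56,"dy":-0.24,"dz":0,"ax":0,"ay":0,"az":-0.52,"gripper":0.6},
    {"dx":-0.56,"dy":-0.24,"dz":0,"ax":0,"ay":0,"az":-0.52,"gripper":0.6},
    {"dx":-0.56,"dy":-0.24,"dz":0,"ax":0,"ay":0,"az":-0.52,"gripper":0.6}
  ]
}}

```text
time: 10.45
eef_pos: [0.422, 0.235, 0.1576]
tcp_rot: [0.726, 0.687, -0.001, -0.001]
contact_force: [-0.2, -1.0, 0.0]
opening: 0.8
finger_force: 0.0
```

```bash
cat > pk.py <<'E'
# usage: pk.py NAME x y  -> wrist view; pose of the packer near (x,y), and move to it in shares
from h import *
import sys,subprocess
n,x,y=sys.argv[1],float(sys.argv[2]),float(sys.argv[3])
s=get_state();f,d,K,E=cap('wrist');cv2.imwrite(f'pics/{n}.png',f);np.savez(n+'.npz',f=f,d=d,K=K,E=E)
P=cloud(d,K,E)
m=((np.hypot(P[...,0]-x,P[...,1]-y)<.055)&(P[...,2]>.02)&(P[...,2]<.054)&(d>.08)).astype(np.uint8)
k,l,st,c=cv2.connectedComponentsWithStats(m)
i=1+np.argmax(st[1:,4]);q=P[l==i]
def rect(q):
    c,(w,h),a=cv2.minAreaRect((q[:,:2]*1000).astype(np.float32))
    if w<h: a-=90;w,h=h,w
    return np.array(c)/1000,w,h,(a+90)%180-90
b=rect(q[(q[:,2]<.032)]);t=rect(q[q[:,2]>.042])
print('body',b);print('rib',t)
yaw=np.degrees(2*np.arctan2(s['tcp_rot'][1],s['tcp_rot'][0]));p=s['eef_pos']
print('tcp',np.round(p,4),'yaw',yaw.round(2),'t',s['time'],'-> shares dx dy dz(to .016) az',((t[0][0]-p[0])/.12).round(3),((t[0][1]-p[1])/.12).round(3),((.016-p[2])/.12).round(3),(((b[3]-(yaw-90)+90)%180-90)/90).round(3))
E
python3 pk.py g1 .425 .236
```

```text
body (array([0.42567825, 0.23499995]), 80.14642333984375, 29.9730281829834, -3.1141357421875)
rib (array([0.4258815 , 0.23501106]), 29.54888343811035, 14.017359733581543, -3.1252899169921875)
tcp [0.422  0.235  0.1576] yaw 86.86 t 10.45 -> shares dx dy dz(to .016) az 0.033 -0.0 -1.18 0.0
```

View pics/g1.png

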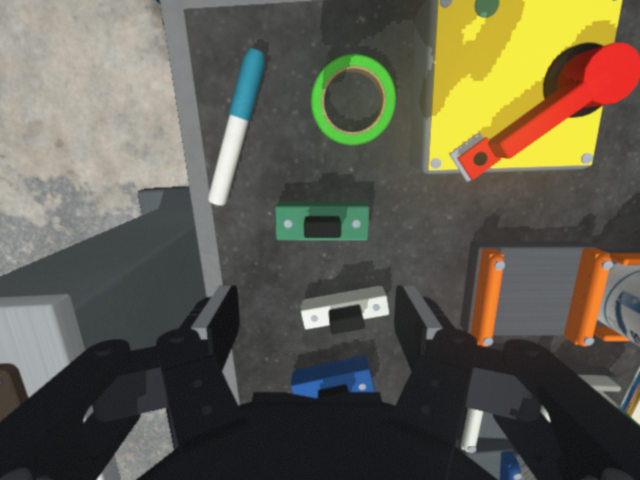

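Emit:
{"op": "jog_arm", "data": {
  "increments": [
    {"dx":0.033,"dy":0,"dz":-0.4,"ax":0,"ay":0,"az":0,"gripper":0.3},
    {"dx":0.033,"dy":0,"dz":-0.8,"ax":0,"ay":0,"az":0,"gripper":0.3},
    {"dx":0.033,"dy":0,"dz":-1,"ax":0,"ay":0,"az":0,"gripper":0.3},
    {"dx":0.033,"dy":0,"dz":-1,"ax":0,"ay":0,"az":0,"gripper":0.3},
    {"dx":0.033,"dy":0,"dz":-1,"ax":0,"ay":0,"az":0,"gripper":0.3}
  ]
}}

```text
time: 11.0
eef_pos: [0.4269, 0.2354, 0.039]
tcp_rot: [0.726, 0.688, -0.0, -0.0]
contact_force: [0.4, 0.2, 0.6]
opening: 0.647
finger_force: 0.0
```

Run:
```python
from h import *
z=np.load('w5.npz');f,d,K,E=[z[k] for k in 'fdKE']
print('eye',atz(K,E,318.5,190,.0593))
z=np.load('g1.npz');f,d,K,E=[z[k] for k in 'fdKE'];print('eye g1',atz(K,E,480,159,.0593))
P=cloud(d,K,E);m=(np.ptp(f.astype(int),axis=2)<25)&(P[...,2]>.044)&(P[...,2]<.056)&(np.hypot(P[...,0]-.54,P[...,1]-.284)<.022)&(f[...,0]>60)
q=P[m];print(len(q),q.min(0),q.max(0))
M=np.array(imaging.read_camera('wrist')['mount']);s=get_state();print(s['eef_pos'])
```

```text
eye [0.53961747 0.28416737 0.0593    ]
eye g1 [0.5403328 0.2836651 0.0593   ]
342 [0.52277562 0.26708771 0.04410839] [0.55552028 0.30076297 0.05138773]
[0.42806068 0.23576065 0.04033307]
```

Emit:
{"op": "jog_arm", "data": {
  "increments": [
    {"dx":0,"dy":0,"dz":-0.19,"ax":0,"ay":0,"az":0,"gripper":0.2},
    {"dx":0,"dy":0,"dz":-0.19,"ax":0,"ay":0,"az":0,"gripper":0.2},
    {"dx":0,"dy":0,"dz":-0.19,"ax":0,"ay":0,"az":0,"gripper":-1},
    {"dx":0,"dy":0,"dz":-0.19,"ax":0,"ay":0,"az":0,"gripper":-1},
    {"dx":0,"dy":0,"dz":-0.19,"ax":0,"ay":0,"az":0,"gripper":-1},
    {"dx":0,"dy":0,"dz":-0.19,"ax":0,"ay":0,"az":0,"gripper":-1},
    {"dx":0,"dy":0,"dz":-0.19,"ax":0,"ay":0,"az":0,"gripper":-1}
  ],
  "force": 40
}}

```text
time: 11.75
eef_pos: [0.4285, 0.2359, 0.0181]
tcp_rot: [0.726, 0.687, 0.001, 0.001]
contact_force: [0.1, -0.9, 7.4]
opening: 0.34
finger_force: 40.7
```

Emit:
{"op": "jog_arm", "data": {
  "increments": [
    {"dx":0,"dy":0,"dz":0.4,"ax":0,"ay":0,"az":0,"gripper":-1},
    {"dx":0,"dy":0,"dz":0.8,"ax":0,"ay":0,"az":0.09,"gripper":-1},
    {"dx":0.2,"dy":-0.1,"dz":0.8,"ax":0,"ay":0,"az":0.5,"gripper":-1},
    {"dx":0.4,"dy":-0.2,"dz":0.8,"ax":0,"ay":0,"az":0.5,"gripper":-1},
    {"dx":0.7,"dy":-0.3,"dz":0.8,"ax":0,"ay":0,"az":0.5,"gripper":-1},
    {"dx":0.7,"dy":-0.3,"dz":0.8,"ax":0,"ay":0,"az":0.5,"gripper":-1},
    {"dx":0.7,"dy":-0.3,"dz":0.8,"ax":0,"ay":0,"az":0.5,"gripper":-1},
    {"dx":0.7,"dy":-0.3,"dz":0.8,"ax":0,"ay":0,"az":0.5,"gripper":-1}
  ]
}}

```text
time: 12.55
eef_pos: [0.5108, 0.1991, 0.1119]
tcp_rot: [0.408, 0.913, -0.0, -0.0]
contact_force: [0.2, 0.5, -1.0]
opening: 0.339
finger_force: 40.1
```

Emit:
{"op": "jog_arm", "data": {
  "increments": [
    {"dx":0.2,"dy":-0.1,"dz":0,"ax":0,"ay":0,"az":0.504,"gripper":-1},
    {"dx":0.4,"dy":-0.2,"dz":0,"ax":0,"ay":0,"az":0.504,"gripper":-1},
    {"dx":0.66,"dy":-0.33,"dz":0,"ax":0,"ay":0,"az":0.504,"gripper":-1},
    {"dx":0.66,"dy":-0.33,"dz":0,"ax":0,"ay":0,"az":0.504,"gripper":-1},
    {"dx":0.66,"dy":-0.33,"dz":0,"ax":0,"ay":0,"az":0.504,"gripper":-1},
    {"dx":0.66,"dy":-0.33,"dz":0,"ax":0,"ay":0,"az":0.504,"gripper":-1},
    {"dx":0.66,"dy":-0.33,"dz":0,"ax":0,"ay":0,"az":0.504,"gripper":-1},
    {"dx":0.66,"dy":-0.33,"dz":-0.1,"ax":0,"ay":0,"az":0.504,"gripper":-1}
  ]
}}

```text
time: 13.35
eef_pos: [0.5914, 0.1601, 0.1018]
tcp_rot: [0.025, 1.0, 0.0, 0.002]
contact_force: [1.2, -0.6, -0.3]
opening: 0.342
finger_force: 40.2
```

```bash
python3 w.py p1
```

```text
13.4 [0.5892 0.1598 0.0981] yaw 177.15 f 341.0
```

View pics/p1.png

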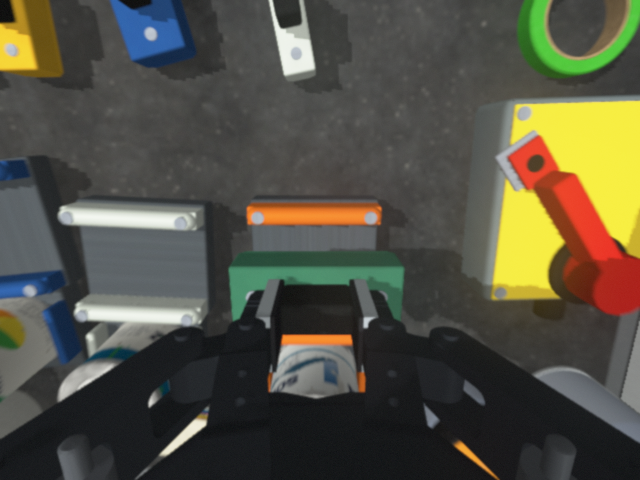

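```bash
cat > pl.py <<'E'
# usage: pl.py IMG(or new name) station thick xs : packer in hand vs station; needed shift to put its centre at station x = xs (mm)
from h import *
import sys,os
n,st,th,xs=sys.argv[1],sys.argv[2],float(sys.argv[3]),float(sys.argv[4])
S={'O':((.5686,.1614),77.5,-2.75),'W':((.5642,.039),57.5,-5.6),'B':((.5318,-.0745),67.5,2.9)}[st]
if not os.path.exists(n+'.npz'):
    f,d,K,E=cap('wrist');cv2.imwrite(f'pics/{n}.png',f);np.savez(n+'.npz',f=f,d=d,K=K,E=E)
z=np.load(n+'.npz');f,d,K,E=[z[k] for k in 'fdKE']
M=np.array(imaging.read_camera('wrist')['mount']);Tw=E@np.linalg.inv(M)
P=cloud(d,K,E);T=cloud(d,K,M)
a=np.radians(S[2]);R2=np.array([[np.cos(a),np.sin(a)],[-np.sin(a),np.cos(a)]])
Q=(P[...,:2]-np.array(S[0]))@R2.T
hsv=cv2.cvtColor(f,cv2.COLOR_BGR2HSV).astype(int)
col={'O':(hsv[...,1]>150)&(hsv[...,0]<20),'W':(hsv[...,1]<60)&(hsv[...,2]>120),'B':(hsv[...,1]>120)&(hsv[...,0]>95)&(hsv[...,0]<125)}[st]
m=(abs(Q[...,0])<.0095)&(abs(Q[...,1])<.056)&(P[...,2]>.032)&(P[...,2]<.048)&(d>.05)&col
w=P[m];(c,sz,ang)=cv2.minAreaRect((w[:,:2]*1000).astype(np.float32))
k=np.polyfit(w[:,1],w[:,0],1)[0];sy=-np.arctan(k)
c=np.array(c)/1000;nx=np.array([np.cos(sy),np.sin(sy)]);ny=np.array([-nx[1],nx[0]])
# far edge of wall (towards gap) and near edge along nx
pr=(w[:,:2]-c)@nx
print('wall n',len(w),'centre',c.round(4),'size',np.round(sz,1),'station yaw',np.degrees(sy).round(2),'edge spread mm',np.percentile(pr,[1,99])*1000)
wc=c+nx*(np.percentile(pr,1)+np.percentile(pr,99))/2
bay=wc+nx*(.006+S[1]/2000);print('bay',bay.round(4))
b=(T[...,2]>-.004)&(T[...,2]<.014)&(abs(T[...,1])<.045)&(abs(T[...,0])<.035)&(d>.05)
t=T[b]
if len(t)>50:
    ff=t[t[:,0]>np.median(t[:,0])-.003];sl=np.polyfit(ff[:,1],ff[:,0],1);xf=np.median(ff[:,0]-sl[0]*ff[:,1])
    tc=np.array([xf-th/2000,(t[:,1].min()+t[:,1].max())/2]);zb=T[(abs(T[...,0]-xf)<.003)&(abs(T[...,1])<.035)&(d>.05)][:,2].max()
    print('hand: front',xf.round(4),'slope deg',np.degrees(np.arctan(sl[0])).round(2),'y ext',t[:,1].min().round(4),t[:,1].max().round(4),'lowest tool z',zb.round(4))
    yaw=np.arctan2(Tw[1,0],Tw[0,0]);tx=Tw[:2,0];ty=Tw[:2,1]
    pc=Tw[:2,3]+tx*tc[0]+ty*tc[1]
    tgt=bay+nx*xs/1000;dd=tgt-pc
    pyaw=yaw-np.arctan(sl[0])*1.0*-1 if 0 else yaw
    # direction of the front face in world
    fd=tx*sl[0]+ty;fa=np.arctan2(fd[1],fd[0]);na=np.arctan2(ny[1],ny[0]);e=(na-fa+np.pi/2)%np.pi-np.pi/2
    print('packer at station x,y mm',((pc-bay)@nx*1000).round(2),((pc-bay)@ny*1000).round(2),'turn deg',np.degrees(e).round(2))
    print('tcp',Tw[:3,3].round(4),'shares dx dy az',(dd/.12).round(3),(np.degrees(e)/90).round(4))
E
python3 pl.py p1 O 30 -22.9
```

```text
wall n 2190 centre [0.5688 0.1585] size [87.5 12. ] station yaw -2.83 edge spread mm [-5.77702377  5.047932  ]
bay [0.6131 0.1563]
hand: front 0.0155 slope deg -0.04 y ext -0.0407 0.0387 lowest tool z 0.066
packer at station x,y mm -22.34 1.69 turn deg 0.07
tcp [0.5914 0.1601 0.1018] shares dx dy az [-0.005 -0.014] 0.0008
```

Emit:
{"op": "jog_arm", "data": {
  "increments": [
    {"dx":-0.005,"dy":-0.014,"dz":-0.13,"ax":0,"ay":0,"az":0,"gripper":-1},
    {"dx":-0.005,"dy":-0.014,"dz":-0.13,"ax":0,"ay":0,"az":0,"gripper":-1},
    {"dx":-0.005,"dy":-0.014,"dz":-0.13,"ax":0,"ay":0,"az":0,"gripper":-1},
    {"dx":-0.005,"dy":-0.014,"dz":-0.13,"ax":0,"ay":0,"az":0,"gripper":-1},
    {"dx":-0.005,"dy":-0.014,"dz":-0.13,"ax":0,"ay":0,"az":0,"gripper":-1}
  ]
}}

```text
time: 13.95
eef_pos: [0.59, 0.1582, 0.0851]
tcp_rot: [0.024, 1.0, 0.0, 0.0]
contact_force: [-0.1, 0.2, -0.9]
opening: 0.343
finger_force: 40.2
```

```bash
python3 pl.py p2 O 30 -22.9;python3 pl.py p2b O 30 -22.9
```

```text
wall n 2648 centre [0.569 0.159] size [87.8 12.2] station yaw -2.95 edge spread mm [-5.88672399  5.72214342]
bay [0.6136 0.1567]
hand: front 0.0155 slope deg -0.0 y ext -0.0408 0.0386 lowest tool z 0.0493
packer at station x,y mm -24.08 -0.82 turn deg -0.15
tcp [0.59   0.1582 0.0851] shares dx dy az [0.01  0.006] -0.0017
wall n 2655 centre [0.5688 0.159 ] size [87.7 12.2] station yaw -2.83 edge spread mm [-5.7509018   5.80628685]
bay [0.6135 0.1568]
hand: front 0.0155 slope deg -0.04 y ext -0.0406 0.0388 lowest tool z 0.0488
packer at station x,y mm -24.08 -0.62 turn deg 0.01
tcp [0.5899 0.1582 0.0851] shares dx dy az [0.01  0.005] 0.0001
```

Emit:
{"op": "jog_arm", "data": {
  "increments": [
    {"dx":0.01,"dy":0.005,"dz":0,"ax":0,"ay":0,"az":0,"gripper":-1},
    {"dx":0.01,"dy":0.005,"dz":-0.1,"ax":0,"ay":0,"az":0,"gripper":-1},
    {"dx":0.01,"dy":0.005,"dz":-0.2,"ax":0,"ay":0,"az":0,"gripper":-1},
    {"dx":0.01,"dy":0.005,"dz":-0.3,"ax":0,"ay":0,"az":0,"gripper":-1},
    {"dx":0.01,"dy":0.005,"dz":-0.37,"ax":0,"ay":0,"az":0,"gripper":-1},
    {"dx":0.01,"dy":0.005,"dz":-0.39,"ax":0,"ay":0,"az":0,"gripper":-1},
    {"dx":0.01,"dy":0.005,"dz":-0.39,"ax":0,"ay":0,"az":0,"gripper":-1}
  ]
}}

```text
time: 14.85
eef_pos: [0.5909, 0.1586, 0.0382]
tcp_rot: [0.024, 1.0, -0.0, -0.0]
contact_force: [-1.1, -1.3, 4.7]
opening: 0.339
finger_force: 40.7
```

Emit:
{"op": "jog_arm", "data": {
  "increments": [
    {"dx":0,"dy":0,"dz":0,"ax":0,"ay":0,"az":0,"gripper":0.1},
    {"dx":0,"dy":0,"dz":0,"ax":0,"ay":0,"az":0,"gripper":0.1},
    {"dx":0,"dy":0,"dz":0,"ax":0,"ay":0,"az":0,"gripper":0.1},
    {"dx":0,"dy":0,"dz":0.25,"ax":0,"ay":0,"az":0,"gripper":0.1},
    {"dx":0,"dy":0,"dz":0.6,"ax":0,"ay":0,"az":0,"gripper":0.1},
    {"dx":0,"dy":0,"dz":0.95,"ax":0,"ay":0,"az":0,"gripper":0.3},
    {"dx":0,"dy":0,"dz":0.95,"ax":0,"ay":0,"az":0,"gripper":0.3}
  ]
}}

```text
time: 15.55
eef_pos: [0.5952, 0.1593, 0.1598]
tcp_rot: [0.024, 1.0, 0.001, 0.007]
contact_force: [-0.2, 0.5, 1.2]
opening: 0.65
finger_force: 0.0
```

Emit:
{"op": "jog_arm", "data": {
  "increments": [
    {"dx":-0.33,"dy":-0.5,"dz":0,"ax":0,"ay":0,"az":-0.43,"gripper":0.3},
    {"dx":-0.66,"dy":-1,"dz":0,"ax":0,"ay":0,"az":-0.43,"gripper":0.3},
    {"dx":-0.66,"dy":-1,"dz":0,"ax":0,"ay":0,"az":-0.43,"gripper":0.3},
    {"dx":-0.66,"dy":-1,"dz":0,"ax":0,"ay":0,"az":-0.43,"gripper":0.3}
  ]
}}

```text
time: 15.95
eef_pos: [0.5083, 0.0359, 0.1501]
tcp_rot: [0.323, 0.946, -0.001, -0.002]
contact_force: [0.5, -0.2, 0.6]
opening: 0.648
finger_force: 0.0
```

Emit:
{"op": "jog_arm", "data": {
  "increments": [
    {"dx":-0.33,"dy":-0.5,"dz":0,"ax":0,"ay":0,"az":-0.43,"gripper":0.3},
    {"dx":-0.66,"dy":-1,"dz":0,"ax":0,"ay":0,"az":-0.43,"gripper":0.3},
    {"dx":-0.66,"dy":-1,"dz":0,"ax":0,"ay":0,"az":-0.43,"gripper":0.3},
    {"dx":-0.66,"dy":-1,"dz":0,"ax":0,"ay":0,"az":-0.43,"gripper":0.3},
    {"dx":-0.66,"dy":-1,"dz":0,"ax":0,"ay":0,"az":-0.43,"gripper":0.3},
    {"dx":-0.66,"dy":-1,"dz":0,"ax":0,"ay":0,"az":-0.43,"gripper":0.3},
    {"dx":-0.66,"dy":-1,"dz":0,"ax":0,"ay":0,"az":-0.43,"gripper":0.3}
  ]
}}

```text
time: 16.65
eef_pos: [0.4321, -0.0811, 0.1514]
tcp_rot: [0.614, 0.789, -0.0, -0.0]
contact_force: [0.5, 0.0, 0.1]
opening: 0.654
finger_force: 0.0
```

```bash
python3 pk.py g2 .432 -.090
```

```text
body (array([ 0.4326167 , -0.09264863]), 80.01729583740234, 45.354488372802734, 10.29748249053955)
rib (array([ 0.43265262, -0.09256775]), 29.8839054107666, 14.420903205871582, 11.295181274414062)
tcp [ 0.4321 -0.0811  0.1514] yaw 104.24 t 16.65 -> shares dx dy dz(to .016) az 0.005 -0.096 -1.128 -0.044
```

Emit:
{"op": "jog_arm", "data": {
  "increments": [
    {"dx":0.005,"dy":-0.096,"dz":-0.3,"ax":0,"ay":0,"az":-0.044,"gripper":0.2},
    {"dx":0.005,"dy":-0.096,"dz":-0.65,"ax":0,"ay":0,"az":-0.044,"gripper":0.2},
    {"dx":0.005,"dy":-0.096,"dz":-0.95,"ax":0,"ay":0,"az":-0.044,"gripper":0.2},
    {"dx":0.005,"dy":-0.096,"dz":-0.95,"ax":0,"ay":0,"az":-0.044,"gripper":0.2}
  ]
}}

```text
time: 17.1
eef_pos: [0.4285, -0.0904, 0.0328]
tcp_rot: [0.641, 0.767, -0.002, -0.006]
contact_force: [-1.3, -0.2, -0.5]
opening: 0.599
finger_force: 0.0
```

Emit:
{"op": "jog_arm", "data": {
  "increments": [
    {"dx":0,"dy":0,"dz":-0.17,"ax":0,"ay":0,"az":0,"gripper":0.2},
    {"dx":0,"dy":0,"dz":-0.17,"ax":0,"ay":0,"az":0,"gripper":0.2},
    {"dx":0,"dy":0,"dz":-0.17,"ax":0,"ay":0,"az":0,"gripper":-1},
    {"dx":0,"dy":0,"dz":-0.17,"ax":0,"ay":0,"az":0,"gripper":-1},
    {"dx":0,"dy":0,"dz":-0.17,"ax":0,"ay":0,"az":0,"gripper":-1},
    {"dx":0,"dy":0,"dz":-0.17,"ax":0,"ay":0,"az":0,"gripper":-1},
    {"dx":0,"dy":0,"dz":-0.17,"ax":0,"ay":0,"az":0,"gripper":-1}
  ],
  "force": 40
}}

```text
time: 17.8
eef_pos: [0.4346, -0.0934, 0.0194]
tcp_rot: [0.642, 0.767, 0.001, 0.002]
contact_force: [0.6, 1.8, 6.2]
opening: 0.34
finger_force: 41.4
```

Emit:
{"op": "jog_arm", "data": {
  "increments": [
    {"dx":0,"dy":0,"dz":0.4,"ax":0,"ay":0,"az":0,"gripper":-1},
    {"dx":0,"dy":0,"dz":0.8,"ax":0,"ay":0,"az":0.09,"gripper":-1},
    {"dx":0.2,"dy":0,"dz":0.9,"ax":0,"ay":0,"az":0.18,"gripper":-1},
    {"dx":0.42,"dy":0.07,"dz":0.9,"ax":0,"ay":0,"az":0.27,"gripper":-1},
    {"dx":0.42,"dy":0.07,"dz":0.9,"ax":0,"ay":0,"az":0.27,"gripper":-1}
  ]
}}

```text
time: 18.3
eef_pos: [0.4858, -0.0843, 0.127]
tcp_rot: [0.465, 0.886, 0.0, 0.002]
contact_force: [-0.7, 0.0, -1.9]
opening: 0.342
finger_force: 40.7
```

Emit:
{"op": "jog_arm", "data": {
  "increments": [
    {"dx":0.2,"dy":0.35,"dz":0,"ax":0,"ay":0,"az":0.09,"gripper":-1},
    {"dx":0.4,"dy":0.7,"dz":0,"ax":0,"ay":0,"az":0.18,"gripper":-1},
    {"dx":0.6,"dy":1,"dz":0,"ax":0,"ay":0,"az":0.27,"gripper":-1},
    {"dx":0.6,"dy":1,"dz":0,"ax":0,"ay":0,"az":0.3,"gripper":-1}
  ]
}}

```text
time: 18.7
eef_pos: [0.5561, 0.0392, 0.1248]
tcp_rot: [0.243, 0.97, 0.001, -0.0]
contact_force: [-0.8, -0.6, -0.8]
opening: 0.339
finger_force: 40.9
```

Emit:
{"op": "jog_arm", "data": {
  "increments": [
    {"dx":0.2,"dy":0.35,"dz":0,"ax":0,"ay":0,"az":0.09,"gripper":-1},
    {"dx":0.4,"dy":0.7,"dz":0,"ax":0,"ay":0,"az":0.18,"gripper":-1},
    {"dx":0.6,"dy":1,"dz":0,"ax":0,"ay":0,"az":0.286,"gripper":-1},
    {"dx":0.6,"dy":1,"dz":-0.1,"ax":0,"ay":0,"az":0.286,"gripper":-1},
    {"dx":0.6,"dy":1,"dz":-0.2,"ax":0,"ay":0,"az":0.286,"gripper":-1},
    {"dx":0.6,"dy":1,"dz":-0.2,"ax":0,"ay":0,"az":0.286,"gripper":-1},
    {"dx":0.6,"dy":1,"dz":-0.2,"ax":0,"ay":0,"az":0.286,"gripper":-1}
  ]
}}

```text
time: 19.4
eef_pos: [0.6258, 0.1543, 0.1]
tcp_rot: [0.025, 1.0, -0.0, -0.002]
contact_force: [0.5, 0.2, -1.7]
opening: 0.335
finger_force: 41.1
```

```bash
python3 pl.py p3 O 45 15.4
```

```text
wall n 2463 centre [0.5693 0.1587] size [88.1 11.8] station yaw -2.87 edge spread mm [-5.8542871   5.66672509]
bay [0.6139 0.1565]
hand: front 0.0246 slope deg 0.0 y ext -0.0413 0.0391 lowest tool z 0.0571
packer at station x,y mm 9.96 -2.72 turn deg 0.04
tcp [0.6258 0.1543 0.1   ] shares dx dy az [0.046 0.02 ] 0.0004
```

View pics/p3.png

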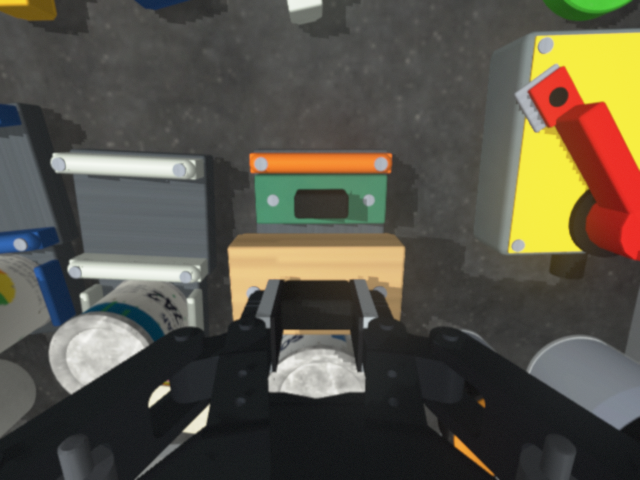

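Emit:
{"op": "jog_arm", "data": {
  "increments": [
    {"dx":0.046,"dy":0.02,"dz":-0.08,"ax":0,"ay":0,"az":0,"gripper":-1},
    {"dx":0.046,"dy":0.02,"dz":-0.15,"ax":0,"ay":0,"az":0,"gripper":-1},
    {"dx":0.046,"dy":0.02,"dz":-0.15,"ax":0,"ay":0,"az":0,"gripper":-1},
    {"dx":0.046,"dy":0.02,"dz":-0.15,"ax":0,"ay":0,"az":0,"gripper":-1}
  ]
}}

```text
time: 19.9
eef_pos: [0.6324, 0.1579, 0.0826]
tcp_rot: [0.024, 1.0, -0.0, -0.001]
contact_force: [0.1, 0.6, -1.9]
opening: 0.34
finger_force: 41.1
```

```bash
cat >> pl.py <<'E'
# top face of a packer already lying in the bay: extents along station x
Q2=(P[...,:2]-bay);X=Q2@nx;Y=Q2@ny
m=(abs(X)<S[1]/2000)&(abs(Y)<.038)&(P[...,2]>.041)&(P[...,2]<.051)&(d>.05)&(T[...,2]>.016)
if m.sum()>200:
    print('in bay: x ext mm',np.percentile(X[m]*1000,[0.5,99.5]).round(1),'z',np.median(P[m][:,2]).round(4),'y',np.percentile(Y[m]*1000,[.5,99.5]).round(1))
E
python3 pl.py p4 O 45 15.4
```

```text
wall n 2954 centre [0.5692 0.1589] size [88.  11.6] station yaw -2.91 edge spread mm [-5.80711503  5.66512887]
bay [0.6138 0.1566]
hand: front 0.0246 slope deg 0.03 y ext -0.0412 0.0391 lowest tool z 0.0395
packer at station x,y mm 16.4 1.21 turn deg -0.15
tcp [0.6324 0.1579 0.0826] shares dx dy az [-0.009 -0.01 ] -0.0017
in bay: x ext mm [-38.5  -9. ] z 0.045 y [-37.7  37.7]
```

Emit:
{"op": "jog_arm", "data": {
  "increments": [
    {"dx":-0.011,"dy":-0.01,"dz":0,"ax":0,"ay":0,"az":-0.001,"gripper":-1},
    {"dx":-0.011,"dy":-0.01,"dz":-0.1,"ax":0,"ay":0,"az":-0.001,"gripper":-1},
    {"dx":-0.011,"dy":-0.01,"dz":-0.15,"ax":0,"ay":0,"az":-0.001,"gripper":-1},
    {"dx":-0.011,"dy":-0.01,"dz":-0.2,"ax":0,"ay":0,"az":-0.001,"gripper":-1},
    {"dx":-0.011,"dy":-0.01,"dz":-0.25,"ax":0,"ay":0,"az":-0.001,"gripper":-1},
    {"dx":-0.011,"dy":-0.01,"dz":-0.25,"ax":0,"ay":0,"az":-0.001,"gripper":-1}
  ]
}}

```text
time: 20.6
eef_pos: [0.6306, 0.1567, 0.0518]
tcp_rot: [0.025, 1.0, -0.0, -0.001]
contact_force: [-0.6, -0.8, -0.8]
opening: 0.338
finger_force: 41.1
```

Emit:
{"op": "jog_arm", "data": {
  "increments": [
    {"dx":0,"dy":0,"dz":-0.05,"ax":0,"ay":0,"az":0,"gripper":-1},
    {"dx":0,"dy":0,"dz":-0.09,"ax":0,"ay":0,"az":0,"gripper":-1},
    {"dx":0,"dy":0,"dz":-0.115,"ax":0,"ay":0,"az":0,"gripper":-1},
    {"dx":0,"dy":0,"dz":-0.115,"ax":0,"ay":0,"az":0,"gripper":-1}
  ]
}}

```text
time: 21.0
eef_pos: [0.6318, 0.1568, 0.0397]
tcp_rot: [0.025, 1.0, 0.0, 0.0]
contact_force: [-0.4, -0.5, -1.1]
opening: 0.339
finger_force: 41.1
```

Emit:
{"op": "jog_arm", "data": {
  "increments": [
    {"dx":0,"dy":0,"dz":-0.004,"ax":0,"ay":0,"az":0,"gripper":0.1},
    {"dx":0,"dy":0,"dz":-0.004,"ax":0,"ay":0,"az":0,"gripper":0.1},
    {"dx":0,"dy":0,"dz":-0.004,"ax":0,"ay":0,"az":0,"gripper":0.1},
    {"dx":0,"dy":0,"dz":0.25,"ax":0,"ay":0,"az":0,"gripper":0.1},
    {"dx":0,"dy":0,"dz":0.6,"ax":0,"ay":0,"az":0,"gripper":0.1},
    {"dx":0,"dy":0,"dz":0.95,"ax":0,"ay":0,"az":0,"gripper":0.3},
    {"dx":0,"dy":0,"dz":0.95,"ax":0,"ay":0,"az":0,"gripper":0.3}
  ]
}}

```text
time: 21.7
eef_pos: [0.6364, 0.1574, 0.1627]
tcp_rot: [0.025, 1.0, 0.001, 0.008]
contact_force: [1.0, -0.4, 0.4]
opening: 0.649
finger_force: 0.0
```

Emit:
{"op": "jog_arm", "data": {
  "increments": [
    {"dx":-0.4,"dy":-0.19,"dz":0,"ax":0,"ay":0,"az":-0.424,"gripper":0.3},
    {"dx":-0.85,"dy":-0.38,"dz":0,"ax":0,"ay":0,"az":-0.424,"gripper":0.3},
    {"dx":-0.85,"dy":-0.38,"dz":0,"ax":0,"ay":0,"az":-0.424,"gripper":0.3},
    {"dx":-0.85,"dy":-0.38,"dz":0,"ax":0,"ay":0,"az":-0.424,"gripper":0.3},
    {"dx":-0.85,"dy":-0.38,"dz":0,"ax":0,"ay":0,"az":-0.424,"gripper":0.3}
  ]
}}

```text
time: 22.2
eef_pos: [0.5288, 0.1109, 0.1533]
tcp_rot: [0.353, 0.936, -0.0, -0.0]
contact_force: [0.4, 0.1, 0.7]
opening: 0.65
finger_force: 0.0
```

Emit:
{"op": "jog_arm", "data": {
  "increments": [
    {"dx":-0.4,"dy":-0.19,"dz":0,"ax":0,"ay":0,"az":-0.424,"gripper":0.3},
    {"dx":-0.85,"dy":-0.38,"dz":0,"ax":0,"ay":0,"az":-0.424,"gripper":0.3},
    {"dx":-0.85,"dy":-0.38,"dz":0,"ax":0,"ay":0,"az":-0.424,"gripper":0.3},
    {"dx":-0.85,"dy":-0.38,"dz":0,"ax":0,"ay":0,"az":-0.424,"gripper":0.3},
    {"dx":-0.85,"dy":-0.38,"dz":0,"ax":0,"ay":0,"az":-0.424,"gripper":0.3},
    {"dx":-0.85,"dy":-0.38,"dz":0,"ax":0,"ay":0,"az":-0.424,"gripper":0.3},
    {"dx":-0.85,"dy":-0.38,"dz":0,"ax":0,"ay":0,"az":-0.424,"gripper":0.3}
  ]
}}

```text
time: 22.9
eef_pos: [0.4275, 0.0656, 0.1535]
tcp_rot: [0.637, 0.771, -0.0, -0.0]
contact_force: [0.0, 0.7, -0.6]
opening: 0.652
finger_force: 0.0
```

```bash
python3 pk.py g3 .4275 .064
```

```text
body (array([0.42798145, 0.06265203]), 79.95401000976562, 34.841529846191406, 10.791576385498047)
rib (array([0.42803467, 0.06237456]), 29.309110641479492, 14.37271499633789, 11.098607063293457)
tcp [0.4275 0.0656 0.1535] yaw 100.89 t 22.9 -> shares dx dy dz(to .016) az 0.005 -0.027 -1.145 -0.001
```

Emit:
{"op": "jog_arm", "data": {
  "increments": [
    {"dx":0.005,"dy":-0.027,"dz":-0.3,"ax":0,"ay":0,"az":0,"gripper":0.2},
    {"dx":0.005,"dy":-0.027,"dz":-0.65,"ax":0,"ay":0,"az":0,"gripper":0.2},
    {"dx":0.005,"dy":-0.027,"dz":-0.95,"ax":0,"ay":0,"az":0,"gripper":0.2},
    {"dx":0.005,"dy":-0.027,"dz":-0.95,"ax":0,"ay":0,"az":0,"gripper":0.2}
  ]
}}

```text
time: 23.35
eef_pos: [0.4233, 0.0628, 0.0347]
tcp_rot: [0.637, 0.771, -0.003, -0.005]
contact_force: [-0.2, -0.0, -0.6]
opening: 0.603
finger_force: 0.0
```

Emit:
{"op": "jog_arm", "data": {
  "increments": [
    {"dx":0,"dy":0,"dz":-0.18,"ax":0,"ay":0,"az":0,"gripper":0.2},
    {"dx":0,"dy":0,"dz":-0.18,"ax":0,"ay":0,"az":0,"gripper":0.2},
    {"dx":0,"dy":0,"dz":-0.18,"ax":0,"ay":0,"az":0,"gripper":-1},
    {"dx":0,"dy":0,"dz":-0.18,"ax":0,"ay":0,"az":0,"gripper":-1},
    {"dx":0,"dy":0,"dz":-0.18,"ax":0,"ay":0,"az":0,"gripper":-1},
    {"dx":0,"dy":0,"dz":-0.18,"ax":0,"ay":0,"az":0,"gripper":-1},
    {"dx":0,"dy":0,"dz":-0.18,"ax":0,"ay":0,"az":0,"gripper":-1}
  ],
  "force": 40
}}

```text
time: 24.05
eef_pos: [0.43, 0.0623, 0.02]
tcp_rot: [0.637, 0.771, 0.001, 0.002]
contact_force: [-0.4, 1.1, 6.6]
opening: 0.34
finger_force: 41.4
```

Emit:
{"op": "jog_arm", "data": {
  "increments": [
    {"dx":0,"dy":0,"dz":0.4,"ax":0,"ay":0,"az":0,"gripper":-1},
    {"dx":0,"dy":0,"dz":0.7,"ax":0,"ay":0,"az":0.09,"gripper":-1},
    {"dx":0.2,"dy":0,"dz":0.7,"ax":0,"ay":0,"az":0.18,"gripper":-1},
    {"dx":0.42,"dy":-0.1,"dz":0.7,"ax":0,"ay":0,"az":0.27,"gripper":-1},
    {"dx":0.6,"dy":-0.1,"dz":0.7,"ax":0,"ay":0,"az":0.36,"gripper":-1},
    {"dx":0.6,"dy":-0.1,"dz":0.7,"ax":0,"ay":0,"az":0.417,"gripper":-1},
    {"dx":0.6,"dy":-0.1,"dz":0.7,"ax":0,"ay":0,"az":0.417,"gripper":-1}
  ]
}}

```text
time: 24.75
eef_pos: [0.5, 0.0503, 0.1018]
tcp_rot: [0.356, 0.935, -0.0, -0.001]
contact_force: [-0.3, 0.1, -1.1]
opening: 0.337
finger_force: 40.6
```

Emit:
{"op": "jog_arm", "data": {
  "increments": [
    {"dx":0.2,"dy":-0.136,"dz":0,"ax":0,"ay":0,"az":0.09,"gripper":-1},
    {"dx":0.4,"dy":-0.136,"dz":0,"ax":0,"ay":0,"az":0.18,"gripper":-1},
    {"dx":0.6,"dy":-0.136,"dz":0,"ax":0,"ay":0,"az":0.27,"gripper":-1},
    {"dx":0.72,"dy":-0.136,"dz":0,"ax":0,"ay":0,"az":0.36,"gripper":-1},
    {"dx":0.72,"dy":-0.136,"dz":-0.1,"ax":0,"ay":0,"az":0.4,"gripper":-1},
    {"dx":0.72,"dy":-0.136,"dz":-0.15,"ax":0,"ay":0,"az":0.4,"gripper":-1},
    {"dx":0.72,"dy":-0.136,"dz":-0.15,"ax":0,"ay":0,"az":0.4,"gripper":-1},
    {"dx":0.72,"dy":-0.136,"dz":-0.15,"ax":0,"ay":0,"az":0.4,"gripper":-1}
  ]
}}

```text
time: 25.55
eef_pos: [0.5858, 0.0342, 0.0837]
tcp_rot: [0.05, 0.999, 0.0, -0.001]
contact_force: [0.3, -0.2, -1.3]
opening: 0.343
finger_force: 40.6
```

```bash
python3 pl.py p5 W 35 -10.4
```

```text
wall n 3006 centre [0.5645 0.0371] size [87.8 11.9] station yaw -5.64 edge spread mm [-5.74223271  5.53663953]
bay [0.599  0.0336]
hand: front 0.0191 slope deg -0.06 y ext -0.0413 0.0391 lowest tool z 0.0464
packer at station x,y mm -14.81 -1.85 turn deg 0.17
tcp [0.5858 0.0342 0.0837] shares dx dy az [0.038 0.012] 0.0019
```

Emit:
{"op": "jog_arm", "data": {
  "increments": [
    {"dx":0.04,"dy":0.012,"dz":0,"ax":0,"ay":0,"az":0.002,"gripper":-1},
    {"dx":0.04,"dy":0.012,"dz":0,"ax":0,"ay":0,"az":0.002,"gripper":-1},
    {"dx":0.04,"dy":0.012,"dz":-0.07,"ax":0,"ay":0,"az":0.002,"gripper":-1},
    {"dx":0.04,"dy":0.012,"dz":-0.07,"ax":0,"ay":0,"az":0.002,"gripper":-1},
    {"dx":0.04,"dy":0.012,"dz":-0.07,"ax":0,"ay":0,"az":0.002,"gripper":-1}
  ]
}}

```text
time: 26.15
eef_pos: [0.5908, 0.0355, 0.0749]
tcp_rot: [0.048, 0.999, 0.0, -0.001]
contact_force: [-0.6, -0.8, -2.3]
opening: 0.341
finger_force: 40.6
```

```bash
python3 pl.py p6 W 35 -10.4
```

```text
wall n 3323 centre [0.5645 0.0371] size [87.7 11.9] station yaw -5.52 edge spread mm [-5.77645352  5.62353016]
bay [0.599  0.0338]
hand: front 0.0191 slope deg -0.05 y ext -0.0412 0.0392 lowest tool z 0.0383
packer at station x,y mm -9.98 -0.11 turn deg 0.02
tcp [0.5908 0.0355 0.0748] shares dx dy az [-0.003  0.001] 0.0002
```

Emit:
{"op": "jog_arm", "data": {
  "increments": [
    {"dx":-0.003,"dy":0,"dz":-0.1,"ax":0,"ay":0,"az":0,"gripper":-1},
    {"dx":-0.003,"dy":0,"dz":-0.18,"ax":0,"ay":0,"az":0,"gripper":-1},
    {"dx":-0.003,"dy":0,"dz":-0.25,"ax":0,"ay":0,"az":0,"gripper":-1},
    {"dx":-0.003,"dy":0,"dz":-0.29,"ax":0,"ay":0,"az":0,"gripper":-1},
    {"dx":-0.003,"dy":0,"dz":-0.29,"ax":0,"ay":0,"az":0,"gripper":-1},
    {"dx":-0.003,"dy":0,"dz":-0.29,"ax":0,"ay":0,"az":0,"gripper":-1}
  ]
}}

```text
time: 26.85
eef_pos: [0.5909, 0.0355, 0.0405]
tcp_rot: [0.048, 0.999, 0.0, -0.0]
contact_force: [-0.3, -0.6, -0.7]
opening: 0.336
finger_force: 40.6
```

Emit:
{"op": "jog_arm", "data": {
  "increments": [
    {"dx":0,"dy":0,"dz":0,"ax":0,"ay":0,"az":0,"gripper":0.1},
    {"dx":0,"dy":0,"dz":0,"ax":0,"ay":0,"az":0,"gripper":0.1},
    {"dx":0,"dy":0,"dz":0,"ax":0,"ay":0,"az":0,"gripper":0.1},
    {"dx":0,"dy":0,"dz":0.25,"ax":0,"ay":0,"az":0,"gripper":0.1},
    {"dx":0,"dy":0,"dz":0.6,"ax":0,"ay":0,"az":0,"gripper":0.1},
    {"dx":0,"dy":0,"dz":0.95,"ax":0,"ay":0,"az":0,"gripper":0.3},
    {"dx":0,"dy":0,"dz":0.95,"ax":0,"ay":0,"az":0,"gripper":0.3}
  ]
}}

```text
time: 27.55
eef_pos: [0.5957, 0.0351, 0.1632]
tcp_rot: [0.048, 0.999, -0.0, 0.007]
contact_force: [0.9, -0.3, 0.7]
opening: 0.649
finger_force: 0.0
```

Emit:
{"op": "jog_arm", "data": {
  "increments": [
    {"dx":-0.3,"dy":0.23,"dz":0,"ax":0,"ay":0,"az":-0.424,"gripper":0.3},
    {"dx":-0.63,"dy":0.47,"dz":0,"ax":0,"ay":0,"az":-0.424,"gripper":0.3},
    {"dx":-0.63,"dy":0.47,"dz":0,"ax":0,"ay":0,"az":-0.424,"gripper":0.3},
    {"dx":-0.63,"dy":0.47,"dz":0,"ax":0,"ay":0,"az":-0.424,"gripper":0.3},
    {"dx":-0.63,"dy":0.47,"dz":0,"ax":0,"ay":0,"az":-0.424,"gripper":0.3}
  ]
}}

```text
time: 28.05
eef_pos: [0.5148, 0.0923, 0.1545]
tcp_rot: [0.373, 0.928, -0.0, -0.0]
contact_force: [0.6, 0.5, -0.4]
opening: 0.649
finger_force: 0.0
```

Emit:
{"op": "jog_arm", "data": {
  "increments": [
    {"dx":-0.3,"dy":0.23,"dz":0,"ax":0,"ay":0,"az":-0.424,"gripper":0.3},
    {"dx":-0.63,"dy":0.47,"dz":0,"ax":0,"ay":0,"az":-0.424,"gripper":0.3},
    {"dx":-0.63,"dy":0.47,"dz":0,"ax":0,"ay":0,"az":-0.424,"gripper":0.3},
    {"dx":-0.63,"dy":0.47,"dz":0,"ax":0,"ay":0,"az":-0.424,"gripper":0.3},
    {"dx":-0.63,"dy":0.47,"dz":0,"ax":0,"ay":0,"az":-0.424,"gripper":0.3},
    {"dx":-0.63,"dy":0.47,"dz":0,"ax":0,"ay":0,"az":-0.424,"gripper":0.3},
    {"dx":-0.63,"dy":0.47,"dz":0,"ax":0,"ay":0,"az":-0.424,"gripper":0.3}
  ]
}}

```text
time: 28.75
eef_pos: [0.4397, 0.1482, 0.1546]
tcp_rot: [0.654, 0.756, -0.0, -0.0]
contact_force: [0.3, -0.7, -0.1]
opening: 0.651
finger_force: 0.0
```

```bash
python3 pk.py g4 .440 .150
```

```text
body (array([0.44250339, 0.14935362]), 79.94570922851562, 20.008522033691406, 7.851170539855957)
rib (array([0.44240796, 0.14905428]), 29.966690063476562, 14.208734512329102, 8.912467002868652)
tcp [0.4397 0.1482 0.1546] yaw 98.28 t 28.75 -> shares dx dy dz(to .016) az 0.023 0.007 -1.155 -0.005
```

Emit:
{"op": "jog_arm", "data": {
  "increments": [
    {"dx":0.023,"dy":0.008,"dz":-0.3,"ax":0,"ay":0,"az":-0.004,"gripper":0.2},
    {"dx":0.023,"dy":0.008,"dz":-0.65,"ax":0,"ay":0,"az":-0.004,"gripper":0.2},
    {"dx":0.023,"dy":0.008,"dz":-0.95,"ax":0,"ay":0,"az":-0.004,"gripper":0.2},
    {"dx":0.023,"dy":0.008,"dz":-0.95,"ax":0,"ay":0,"az":-0.004,"gripper":0.2}
  ]
}}

```text
time: 29.2
eef_pos: [0.4378, 0.1486, 0.0357]
tcp_rot: [0.657, 0.754, -0.004, -0.004]
contact_force: [-0.5, 0.9, -0.7]
opening: 0.6
finger_force: 0.0
```

Emit:
{"op": "jog_arm", "data": {
  "increments": [
    {"dx":0,"dy":0,"dz":-0.18,"ax":0,"ay":0,"az":0,"gripper":0.2},
    {"dx":0,"dy":0,"dz":-0.18,"ax":0,"ay":0,"az":0,"gripper":0.2},
    {"dx":0,"dy":0,"dz":-0.18,"ax":0,"ay":0,"az":0,"gripper":-1},
    {"dx":0,"dy":0,"dz":-0.18,"ax":0,"ay":0,"az":0,"gripper":-1},
    {"dx":0,"dy":0,"dz":-0.18,"ax":0,"ay":0,"az":0,"gripper":-1},
    {"dx":0,"dy":0,"dz":-0.18,"ax":0,"ay":0,"az":0,"gripper":-1},
    {"dx":0,"dy":0,"dz":-0.18,"ax":0,"ay":0,"az":0,"gripper":-1}
  ],
  "force": 40
}}

```text
time: 29.9
eef_pos: [0.4444, 0.1494, 0.0213]
tcp_rot: [0.657, 0.754, 0.001, 0.001]
contact_force: [-0.5, -0.4, 7.4]
opening: 0.338
finger_force: 41.9
```

Emit:
{"op": "jog_arm", "data": {
  "increments": [
    {"dx":0,"dy":0,"dz":0.4,"ax":0,"ay":0,"az":0,"gripper":-1},
    {"dx":0,"dy":0,"dz":0.7,"ax":0,"ay":0,"az":0.09,"gripper":-1},
    {"dx":0.2,"dy":-0.2,"dz":0.7,"ax":0,"ay":0,"az":0.18,"gripper":-1},
    {"dx":0.42,"dy":-0.4,"dz":0.7,"ax":0,"ay":0,"az":0.27,"gripper":-1},
    {"dx":0.7,"dy":-0.5,"dz":0.7,"ax":0,"ay":0,"az":0.36,"gripper":-1},
    {"dx":0.7,"dy":-0.5,"dz":0.7,"ax":0,"ay":0,"az":0.43,"gripper":-1},
    {"dx":0.7,"dy":-0.5,"dz":0.7,"ax":0,"ay":0,"az":0.43,"gripper":-1}
  ]
}}

```text
time: 30.6
eef_pos: [0.5266, 0.0887, 0.1029]
tcp_rot: [0.371, 0.929, -0.0, -0.001]
contact_force: [0.1, 0.3, -1.4]
opening: 0.336
finger_force: 41.0
```

Emit:
{"op": "jog_arm", "data": {
  "increments": [
    {"dx":0.2,"dy":-0.2,"dz":0,"ax":0,"ay":0,"az":0.09,"gripper":-1},
    {"dx":0.4,"dy":-0.4,"dz":0,"ax":0,"ay":0,"az":0.18,"gripper":-1},
    {"dx":0.6,"dy":-0.48,"dz":0,"ax":0,"ay":0,"az":0.27,"gripper":-1},
    {"dx":0.755,"dy":-0.48,"dz":0,"ax":0,"ay":0,"az":0.36,"gripper":-1},
    {"dx":0.755,"dy":-0.48,"dz":-0.1,"ax":0,"ay":0,"az":0.42,"gripper":-1},
    {"dx":0.755,"dy":-0.48,"dz":-0.18,"ax":0,"ay":0,"az":0.42,"gripper":-1},
    {"dx":0.755,"dy":-0.48,"dz":-0.18,"ax":0,"ay":0,"az":0.42,"gripper":-1},
    {"dx":0.755,"dy":-0.48,"dz":-0.18,"ax":0,"ay":0,"az":0.42,"gripper":-1}
  ]
}}

```text
time: 31.4
eef_pos: [0.616, 0.0321, 0.0809]
tcp_rot: [0.05, 0.999, 0.0, -0.001]
contact_force: [0.6, -0.4, -0.9]
opening: 0.338
finger_force: 41.1
```

```bash
python3 pl.py p7 W 20 17.9
```

```text
wall n 3269 centre [0.5647 0.0373] size [87.8 11.8] station yaw -5.57 edge spread mm [-5.72985373  5.57422964]
bay [0.5992 0.0339]
hand: front 0.0111 slope deg 0.25 y ext -0.041 0.039 lowest tool z 0.0381
packer at station x,y mm 15.7 -1.19 turn deg -0.06
tcp [0.616  0.0321 0.0809] shares dx dy az [0.019 0.008] -0.0007
in bay: x ext mm [-27.6   6.9] z 0.045 y [-37.7  37.7]
```

Emit:
{"op": "jog_arm", "data": {
  "increments": [
    {"dx":0.019,"dy":0.008,"dz":-0.05,"ax":0,"ay":0,"az":0,"gripper":-1},
    {"dx":0.019,"dy":0.008,"dz":-0.05,"ax":0,"ay":0,"az":0,"gripper":-1},
    {"dx":0.019,"dy":0.008,"dz":-0.05,"ax":0,"ay":0,"az":0,"gripper":-1},
    {"dx":0.019,"dy":0.008,"dz":-0.05,"ax":0,"ay":0,"az":0,"gripper":-1}
  ]
}}

```text
time: 31.9
eef_pos: [0.6195, 0.0326, 0.0757]
tcp_rot: [0.049, 0.999, -0.0, 0.0]
contact_force: [0.4, -0.3, -0.7]
opening: 0.338
finger_force: 41.0
```

```bash
python3 pl.py p8 W 20 17.9
```

```text
wall n 3483 centre [0.5647 0.0371] size [88.1 11.9] station yaw -5.61 edge spread mm [-5.6643295  5.6651106]
bay [0.5993 0.0337]
hand: front 0.0113 slope deg 0.01 y ext -0.0412 0.0391 lowest tool z 0.0323
packer at station x,y mm 18.91 -0.11 turn deg 0.05
tcp [0.6195 0.0326 0.0757] shares dx dy az [-0.008  0.002] 0.0005
in bay: x ext mm [-27.7   6.6] z 0.0449 y [-37.7  37.7]
```

Emit:
{"op": "jog_arm", "data": {
  "increments": [
    {"dx":-0.008,"dy":0.001,"dz":0,"ax":0,"ay":0,"az":0,"gripper":-1},
    {"dx":-0.008,"dy":0.001,"dz":-0.06,"ax":0,"ay":0,"az":0,"gripper":-1},
    {"dx":-0.008,"dy":0.001,"dz":-0.12,"ax":0,"ay":0,"az":0,"gripper":-1},
    {"dx":-0.008,"dy":0.001,"dz":-0.18,"ax":0,"ay":0,"az":0,"gripper":-1},
    {"dx":-0.008,"dy":0.001,"dz":-0.18,"ax":0,"ay":0,"az":0,"gripper":-1}
  ]
}}

```text
time: 32.5
eef_pos: [0.6174, 0.0328, 0.0521]
tcp_rot: [0.049, 0.999, 0.0, -0.001]
contact_force: [0.2, 0.4, -0.9]
opening: 0.34
finger_force: 41.1
```

Emit:
{"op": "jog_arm", "data": {
  "increments": [
    {"dx":0,"dy":0,"dz":-0.05,"ax":0,"ay":0,"az":0,"gripper":-1},
    {"dx":0,"dy":0,"dz":-0.09,"ax":0,"ay":0,"az":0,"gripper":-1},
    {"dx":0,"dy":0,"dz":-0.107,"ax":0,"ay":0,"az":0,"gripper":-1},
    {"dx":0,"dy":0,"dz":-0.107,"ax":0,"ay":0,"az":0,"gripper":-1}
  ]
}}

```text
time: 32.9
eef_pos: [0.6186, 0.0327, 0.0414]
tcp_rot: [0.049, 0.999, -0.0, -0.0]
contact_force: [-0.5, 0.6, 0.0]
opening: 0.336
finger_force: 41.2
```

Emit:
{"op": "jog_arm", "data": {
  "increments": [
    {"dx":0,"dy":0,"dz":-0.003,"ax":0,"ay":0,"az":0,"gripper":0.1},
    {"dx":0,"dy":0,"dz":-0.003,"ax":0,"ay":0,"az":0,"gripper":0.1},
    {"dx":0,"dy":0,"dz":-0.003,"ax":0,"ay":0,"az":0,"gripper":0.1},
    {"dx":0,"dy":0,"dz":0.25,"ax":0,"ay":0,"az":0,"gripper":0.1},
    {"dx":0,"dy":0,"dz":0.6,"ax":0,"ay":0,"az":0,"gripper":0.1},
    {"dx":0,"dy":0,"dz":0.95,"ax":0,"ay":0,"az":0,"gripper":0.3},
    {"dx":0,"dy":0,"dz":0.95,"ax":0,"ay":0,"az":0,"gripper":0.3}
  ]
}}

```text
time: 33.6
eef_pos: [0.6232, 0.0323, 0.1637]
tcp_rot: [0.049, 0.999, -0.0, 0.007]
contact_force: [0.9, 0.1, 0.9]
opening: 0.655
finger_force: 0.0
```

Emit:
{"op": "jog_arm", "data": {
  "increments": [
    {"dx":-0.4,"dy":-0.1,"dz":0,"ax":0,"ay":0,"az":-0.478,"gripper":0.3},
    {"dx":-0.78,"dy":-0.19,"dz":0,"ax":0,"ay":0,"az":-0.478,"gripper":0.3},
    {"dx":-0.78,"dy":-0.19,"dz":0,"ax":0,"ay":0,"az":-0.478,"gripper":0.3},
    {"dx":-0.78,"dy":-0.19,"dz":0,"ax":0,"ay":0,"az":-0.478,"gripper":0.3},
    {"dx":-0.78,"dy":-0.19,"dz":0,"ax":0,"ay":0,"az":-0.478,"gripper":0.3},
    {"dx":-0.78,"dy":-0.19,"dz":0,"ax":0,"ay":0,"az":-0.478,"gripper":0.3}
  ]
}}

```text
time: 34.2
eef_pos: [0.5246, 0.0099, 0.1548]
tcp_rot: [0.412, 0.911, -0.0, -0.0]
contact_force: [-0.3, -0.2, 0.5]
opening: 0.65
finger_force: 0.0
```

Emit:
{"op": "jog_arm", "data": {
  "increments": [
    {"dx":-0.4,"dy":-0.1,"dz":0,"ax":0,"ay":0,"az":-0.478,"gripper":0.3},
    {"dx":-0.78,"dy":-0.19,"dz":0,"ax":0,"ay":0,"az":-0.478,"gripper":0.3},
    {"dx":-0.78,"dy":-0.19,"dz":0,"ax":0,"ay":0,"az":-0.478,"gripper":0.3},
    {"dx":-0.78,"dy":-0.19,"dz":0,"ax":0,"ay":0,"az":-0.478,"gripper":0.3},
    {"dx":-0.78,"dy":-0.19,"dz":0,"ax":0,"ay":0,"az":-0.478,"gripper":0.3},
    {"dx":-0.78,"dy":-0.19,"dz":0,"ax":0,"ay":0,"az":-0.478,"gripper":0.3},
    {"dx":-0.78,"dy":-0.19,"dz":0,"ax":0,"ay":0,"az":-0.478,"gripper":0.3},
    {"dx":-0.78,"dy":-0.19,"dz":0,"ax":0,"ay":0,"az":-0.478,"gripper":0.3}
  ]
}}

```text
time: 35.0
eef_pos: [0.4313, -0.0128, 0.1551]
tcp_rot: [0.716, 0.698, -0.0, -0.0]
contact_force: [0.3, -0.9, -0.2]
opening: 0.65
finger_force: 0.0
```

```bash
python3 pk.py g5 .431 -.015
```

```text
body (array([ 0.43190976, -0.0160435 ]), 80.02499389648438, 25.05267333984375, -1.3992080688476562)
rib (array([ 0.43221387, -0.0159869 ]), 29.325420379638672, 13.714860916137695, -1.9118576049804688)
tcp [ 0.4313 -0.0128  0.1551] yaw 88.48 t 35.0 -> shares dx dy dz(to .016) az 0.007 -0.026 -1.159 0.001
```

Emit:
{"op": "jog_arm", "data": {
  "increments": [
    {"dx":0.007,"dy":-0.026,"dz":-0.3,"ax":0,"ay":0,"az":0,"gripper":0.2},
    {"dx":0.007,"dy":-0.026,"dz":-0.65,"ax":0,"ay":0,"az":0,"gripper":0.2},
    {"dx":0.007,"dy":-0.026,"dz":-0.95,"ax":0,"ay":0,"az":0,"gripper":0.2},
    {"dx":0.007,"dy":-0.026,"dz":-0.95,"ax":0,"ay":0,"az":0,"gripper":0.2}
  ]
}}

```text
time: 35.45
eef_pos: [0.4275, -0.0147, 0.0364]
tcp_rot: [0.717, 0.697, -0.003, -0.005]
contact_force: [-0.7, 0.6, -0.7]
opening: 0.6
finger_force: 0.0
```

Emit:
{"op": "jog_arm", "data": {
  "increments": [
    {"dx":0,"dy":0,"dz":-0.19,"ax":0,"ay":0,"az":0,"gripper":0.2},
    {"dx":0,"dy":0,"dz":-0.19,"ax":0,"ay":0,"az":0,"gripper":0.2},
    {"dx":0,"dy":0,"dz":-0.19,"ax":0,"ay":0,"az":0,"gripper":-1},
    {"dx":0,"dy":0,"dz":-0.19,"ax":0,"ay":0,"az":0,"gripper":-1},
    {"dx":0,"dy":0,"dz":-0.19,"ax":0,"ay":0,"az":0,"gripper":-1},
    {"dx":0,"dy":0,"dz":-0.19,"ax":0,"ay":0,"az":0,"gripper":-1},
    {"dx":0,"dy":0,"dz":-0.19,"ax":0,"ay":0,"az":0,"gripper":-1}
  ],
  "force": 40
}}

```text
time: 36.15
eef_pos: [0.4339, -0.0164, 0.0204]
tcp_rot: [0.717, 0.697, 0.001, 0.002]
contact_force: [-0.3, 0.5, 7.2]
opening: 0.342
finger_force: 41.7
```

Emit:
{"op": "jog_arm", "data": {
  "increments": [
    {"dx":0,"dy":0,"dz":0.4,"ax":0,"ay":0,"az":0,"gripper":-1},
    {"dx":0,"dy":0,"dz":0.7,"ax":0,"ay":0,"az":0.09,"gripper":-1},
    {"dx":0.2,"dy":-0.1,"dz":0.7,"ax":0,"ay":0,"az":0.18,"gripper":-1},
    {"dx":0.4,"dy":-0.25,"dz":0.7,"ax":0,"ay":0,"az":0.27,"gripper":-1},
    {"dx":0.5,"dy":-0.25,"dz":0.7,"ax":0,"ay":0,"az":0.36,"gripper":-1},
    {"dx":0.5,"dy":-0.25,"dz":0.7,"ax":0,"ay":0,"az":0.45,"gripper":-1},
    {"dx":0.5,"dy":-0.25,"dz":0.7,"ax":0,"ay":0,"az":0.525,"gripper":-1},
    {"dx":0.5,"dy":-0.25,"dz":0.7,"ax":0,"ay":0,"az":0.525,"gripper":-1}
  ]
}}

```text
time: 36.95
eef_pos: [0.4917, -0.0459, 0.1022]
tcp_rot: [0.378, 0.926, -0.0, -0.0]
contact_force: [0.0, 1.0, -1.1]
opening: 0.339
finger_force: 40.9
```

Emit:
{"op": "jog_arm", "data": {
  "increments": [
    {"dx":0.2,"dy":-0.1,"dz":0,"ax":0,"ay":0,"az":0.09,"gripper":-1},
    {"dx":0.4,"dy":-0.2,"dz":0,"ax":0,"ay":0,"az":0.18,"gripper":-1},
    {"dx":0.48,"dy":-0.25,"dz":0,"ax":0,"ay":0,"az":0.27,"gripper":-1},
    {"dx":0.48,"dy":-0.25,"dz":0,"ax":0,"ay":0,"az":0.36,"gripper":-1},
    {"dx":0.48,"dy":-0.25,"dz":-0.1,"ax":0,"ay":0,"az":0.45,"gripper":-1},
    {"dx":0.48,"dy":-0.25,"dz":-0.18,"ax":0,"ay":0,"az":0.525,"gripper":-1},
    {"dx":0.48,"dy":-0.25,"dz":-0.18,"ax":0,"ay":0,"az":0.525,"gripper":-1},
    {"dx":0.48,"dy":-0.25,"dz":-0.18,"ax":0,"ay":0,"az":0.525,"gripper":-1},
    {"dx":0.48,"dy":-0.25,"dz":-0.18,"ax":0,"ay":0,"az":0.525,"gripper":-1}
  ]
}}

```text
time: 37.85
eef_pos: [0.5501, -0.0761, 0.0814]
tcp_rot: [-0.023, 1.0, -0.0, 0.0]
contact_force: [0.7, -0.1, -1.0]
opening: 0.342
finger_force: 40.9
```

```bash
python3 pl.py p9 B 25 -20.4
```

```text
wall n 2618 centre [ 0.5321 -0.0764] size [12.1 87.4] station yaw 3.17 edge spread mm [-5.7955296   5.41252083]
bay [ 0.5716 -0.0742]
hand: front 0.014 slope deg -0.04 y ext -0.0412 0.0392 lowest tool z 0.045
packer at station x,y mm -23.08 -1.66 turn deg 0.56
tcp [ 0.5501 -0.0761  0.0814] shares dx dy az [0.022 0.015] 0.0062
```

Emit:
{"op": "jog_arm", "data": {
  "increments": [
    {"dx":0.022,"dy":0.015,"dz":-0.05,"ax":0,"ay":0,"az":0.005,"gripper":-1},
    {"dx":0.022,"dy":0.015,"dz":-0.05,"ax":0,"ay":0,"az":0.005,"gripper":-1},
    {"dx":0.022,"dy":0.015,"dz":-0.05,"ax":0,"ay":0,"az":0.005,"gripper":-1},
    {"dx":0.022,"dy":0.015,"dz":-0.05,"ax":0,"ay":0,"az":0.005,"gripper":-1}
  ]
}}

```text
time: 38.35
eef_pos: [0.5524, -0.0742, 0.0747]
tcp_rot: [-0.028, 1.0, 0.0, -0.0]
contact_force: [-0.2, -0.7, -1.3]
opening: 0.341
finger_force: 40.9
```

```bash
python3 pl.py p10 B 25 -20.4
```

```text
wall n 2824 centre [ 0.5319 -0.0767] size [11.8 87.5] station yaw 3.11 edge spread mm [-5.62341972  5.44670012]
bay [ 0.5715 -0.0746]
hand: front 0.014 slope deg -0.06 y ext -0.0411 0.0391 lowest tool z 0.0376
packer at station x,y mm -20.65 0.48 turn deg -0.07
tcp [ 0.5524 -0.0742  0.0747] shares dx dy az [ 0.002 -0.004] -0.0008
```

Emit:
{"op": "jog_arm", "data": {
  "increments": [
    {"dx":0.002,"dy":-0.003,"dz":-0.1,"ax":0,"ay":0,"az":0,"gripper":-1},
    {"dx":0.002,"dy":-0.003,"dz":-0.18,"ax":0,"ay":0,"az":0,"gripper":-1},
    {"dx":0.002,"dy":-0.003,"dz":-0.25,"ax":0,"ay":0,"az":0,"gripper":-1},
    {"dx":0.002,"dy":-0.003,"dz":-0.287,"ax":0,"ay":0,"az":0,"gripper":-1},
    {"dx":0.002,"dy":-0.003,"dz":-0.287,"ax":0,"ay":0,"az":0,"gripper":-1},
    {"dx":0.002,"dy":-0.003,"dz":-0.287,"ax":0,"ay":0,"az":0,"gripper":-1}
  ]
}}

```text
time: 39.05
eef_pos: [0.5527, -0.0745, 0.0404]
tcp_rot: [-0.028, 1.0, 0.0, -0.0]
contact_force: [-0.2, 0.4, 3.0]
opening: 0.341
finger_force: 41.3
```

Emit:
{"op": "jog_arm", "data": {
  "increments": [
    {"dx":0,"dy":0,"dz":0,"ax":0,"ay":0,"az":0,"gripper":0.1},
    {"dx":0,"dy":0,"dz":0,"ax":0,"ay":0,"az":0,"gripper":0.1},
    {"dx":0,"dy":0,"dz":0,"ax":0,"ay":0,"az":0,"gripper":0.1},
    {"dx":0,"dy":0,"dz":0.25,"ax":0,"ay":0,"az":0,"gripper":0.1},
    {"dx":0,"dy":0,"dz":0.55,"ax":0,"ay":0,"az":0,"gripper":0.1},
    {"dx":0,"dy":0,"dz":0.55,"ax":0,"ay":0,"az":0,"gripper":0.1}
  ]
}}

```text
time: 39.65
eef_pos: [0.5564, -0.0758, 0.112]
tcp_rot: [-0.028, 1.0, -0.002, 0.005]
contact_force: [1.2, 0.5, 1.1]
opening: 0.553
finger_force: 0.0
```

Run:
```python
from h import *
f,d,K,E=cap('top');cv2.imwrite('pics/top1.png',f);P=cloud(d,K,E)
z=np.load('top0.npz');P0=cloud(z['d'],z['K'],z['E'])
m=(f[...,2]>110)&(f[...,1]<60)&(f[...,0]<60)&(P[...,1]<0)&(P[...,0]<.52)&(P[...,2]<.06)
m=m.astype(np.uint8);n,l,st,c=cv2.connectedComponentsWithStats(m)
for i in range(1,n):
    if st[i,4]>100:
        q=P[l==i];print(q.mean(0).round(4),cv2.minAreaRect((q[:,:2]*1000).astype(np.float32)))
for y0 in np.arange(-.30,-.19,.02):
    q=P0[(P0[...,1]>y0)&(P0[...,1]<y0+.02)&(P0[...,2]>.1)&(P0[...,0]>.1)&(P0[...,0]<.6)]
    if len(q): i=q[:,0].argmin();print(y0.round(2),q[i].round(3),'zmin',q[q[:,2].argmin()].round(3))
```

```text
-0.3 [ 0.426 -0.3    0.308] zmin [ 0.429 -0.298  0.276]
-0.28 [ 0.44  -0.28   0.318] zmin [ 0.442 -0.278  0.307]
-0.26 [ 0.453 -0.26   0.371] zmin [ 0.455 -0.26   0.336]
-0.24 [ 0.467 -0.24   0.4  ] zmin [ 0.469 -0.238  0.369]
-0.22 [ 0.481 -0.218  0.43 ] zmin [ 0.482 -0.219  0.398]
```

View pics/top1.png

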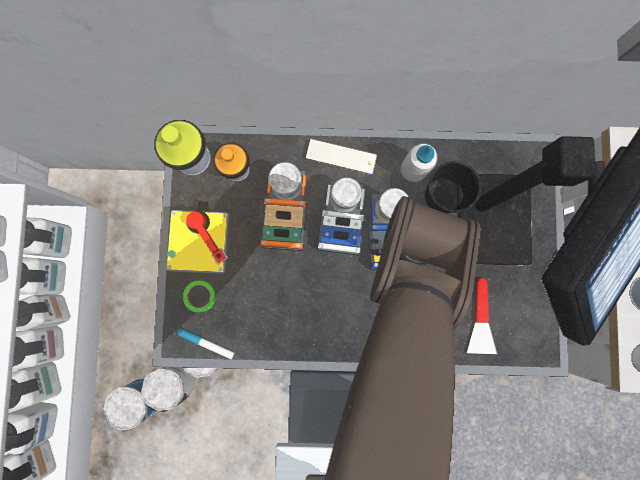

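The orange and white stations each hold two flat packers, blue holds its yellow one, and the arm hides the red packer. Before reaching for it I'll check wrist clearance to the monitor.

Run:
```python
from h import *
f,d,K,E=cap('top');P=cloud(d,K,E)
s=get_state();p=np.array(s['eef_pos']);print(p)
m=(P[...,0]>.3)&(P[...,0]<.75)&(abs(P[...,1]+.08)<.17)&(P[...,2]>.12)
for z0 in np.arange(.12,.62,.05):
    q=P[m&(P[...,2]>z0)&(P[...,2]<z0+.05)]-p
    if len(q)>20:print(z0.round(2),len(q),q.min(0).round(3),q.max(0).round(3))
```

```text
[ 0.55327456 -0.07480206  0.10743542]
0.12 147 [ 0.179 -0.064  0.013] [ 0.197 -0.033  0.045]
0.17 64 [-0.017  0.048  0.064] [0.008 0.068 0.113]
0.22 112 [-0.016  0.048  0.113] [0.008 0.068 0.12 ]
0.27 87 [-0.037 -0.014  0.164] [-0.022  0.029  0.212]
0.32 235 [-0.094 -0.175  0.214] [0.051 0.075 0.263]
0.37 4850 [-0.094 -0.175  0.263] [0.053 0.088 0.313]
0.42 6441 [-0.178 -0.175  0.313] [0.011 0.112 0.363]
0.47 5778 [-0.248 -0.001  0.363] [-0.084  0.138  0.413]
0.52 9554 [-0.253  0.012  0.413] [-0.147  0.14   0.463]
0.57 2510 [-0.249  0.035  0.463] [-0.216  0.138  0.481]
```

```bash
python3 pk.py g6 .427 -.175; python3 pl.py g6 B 40 0
```

```text
body (array([ 0.43764642, -0.17592471]), 59.94710922241211, 40.84489440917969, 2.520740270614624)
rib (array([ 0.42917984, -0.17633632]), 27.15452766418457, 14.849323272705078, 2.5055272579193115)
tcp [ 0.5533 -0.0748  0.1074] yaw 183.25 t 39.75 -> shares dx dy dz(to .016) az -1.034 -0.846 -0.762 0.992
wall n 1855 centre [ 0.5311 -0.0767] size [11.2 86.9] station yaw 3.06 edge spread mm [-4.69455956  4.98096206]
bay [ 0.5709 -0.0745]
in bay: x ext mm [-32.5  -8. ] z 0.045 y [-37.7  37.8]
```

View pics/g6.png

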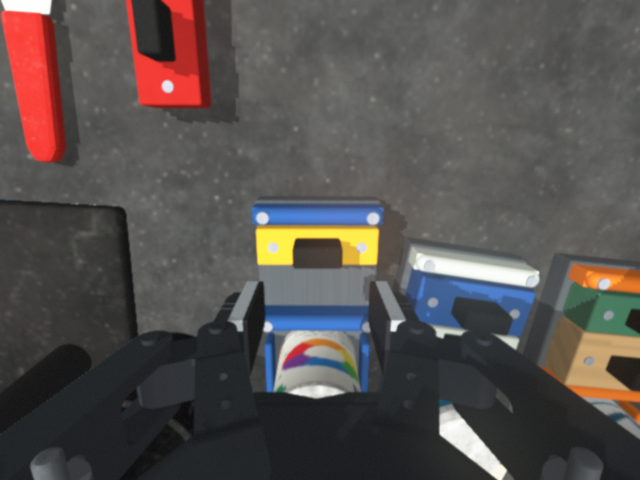

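Emit:
{"op": "jog_arm", "data": {
  "increments": [
    {"dx":-0.3,"dy":-0.08,"dz":0,"ax":0,"ay":0,"az":-0.504,"gripper":0.3},
    {"dx":-0.523,"dy":-0.168,"dz":0,"ax":0,"ay":0,"az":-0.504,"gripper":0.3},
    {"dx":-0.523,"dy":-0.168,"dz":0,"ax":0,"ay":0,"az":-0.504,"gripper":0.3},
    {"dx":-0.523,"dy":-0.168,"dz":0,"ax":0,"ay":0,"az":-0.504,"gripper":0.3},
    {"dx":-0.523,"dy":-0.168,"dz":0,"ax":0,"ay":0,"az":-0.504,"gripper":0.3},
    {"dx":-0.523,"dy":-0.168,"dz":0,"ax":0,"ay":0,"az":-0.504,"gripper":0.3}
  ]
}}

```text
time: 40.45
eef_pos: [0.4885, -0.0943, 0.1045]
tcp_rot: [0.361, 0.933, 0.0, -0.002]
contact_force: [0.6, 0.0, 0.4]
opening: 0.65
finger_force: 0.0
```

Emit:
{"op": "jog_arm", "data": {
  "increments": [
    {"dx":-0.3,"dy":-0.08,"dz":0,"ax":0,"ay":0,"az":-0.504,"gripper":0.3},
    {"dx":-0.523,"dy":-0.168,"dz":0,"ax":0,"ay":0,"az":-0.504,"gripper":0.3},
    {"dx":-0.523,"dy":-0.168,"dz":0,"ax":0,"ay":0,"az":-0.504,"gripper":0.3},
    {"dx":-0.523,"dy":-0.168,"dz":0,"ax":0,"ay":0,"az":-0.504,"gripper":0.3},
    {"dx":-0.523,"dy":-0.168,"dz":0,"ax":0,"ay":0,"az":-0.504,"gripper":0.3},
    {"dx":-0.523,"dy":-0.168,"dz":0,"ax":0,"ay":0,"az":-0.504,"gripper":0.3},
    {"dx":-0.523,"dy":-0.168,"dz":0,"ax":0,"ay":0,"az":-0.504,"gripper":0.3},
    {"dx":-0.523,"dy":-0.168,"dz":0,"ax":0,"ay":0,"az":-0.504,"gripper":0.3}
  ]
}}

```text
time: 41.25
eef_pos: [0.4263, -0.1145, 0.1052]
tcp_rot: [0.691, 0.723, -0.0, -0.001]
contact_force: [-0.3, -1.1, 0.3]
opening: 0.649
finger_force: 0.0
```

```bash
python3 pk.py g7 .4278 -.1763
```

```text
body (array([ 0.42776733, -0.17634865]), 80.24678802490234, 40.44818115234375, 2.914400100708008)
rib (array([ 0.42793146, -0.17598164]), 29.623929977416992, 14.86826229095459, 1.8232864141464233)
tcp [ 0.4263 -0.1145  0.1052] yaw 92.59 t 41.25 -> shares dx dy dz(to .016) az 0.013 -0.512 -0.744 0.004
```

Emit:
{"op": "jog_arm", "data": {
  "increments": [
    {"dx":0.013,"dy":0,"dz":-0.35,"ax":0,"ay":0,"az":0.002,"gripper":0.3},
    {"dx":0.013,"dy":0,"dz":-0.69,"ax":0,"ay":0,"az":0.002,"gripper":0.3},
    {"dx":0.013,"dy":0,"dz":-0.69,"ax":0,"ay":0,"az":0.002,"gripper":0.3},
    {"dx":0.013,"dy":0,"dz":-0.69,"ax":0,"ay":0,"az":0.002,"gripper":0.3},
    {"dx":0.013,"dy":-0.17,"dz":-0.69,"ax":0,"ay":0,"az":0.002,"gripper":0.3},
    {"dx":0.013,"dy":-0.34,"dz":-0.69,"ax":0,"ay":0,"az":0.002,"gripper":0.3}
  ]
}}

```text
time: 41.9
eef_pos: [0.4306, -0.157, 0.0264]
tcp_rot: [0.69, 0.724, 0.0, 0.003]
contact_force: [0.9, 0.9, 1.4]
opening: 0.648
finger_force: 0.0
```

Emit:
{"op": "jog_arm", "data": {
  "increments": [
    {"dx":0,"dy":-0.09,"dz":0,"ax":0,"ay":0,"az":0,"gripper":0.2},
    {"dx":0,"dy":-0.172,"dz":0,"ax":0,"ay":0,"az":0,"gripper":0.2},
    {"dx":0,"dy":-0.172,"dz":-0.02,"ax":0,"ay":0,"az":0,"gripper":0.2},
    {"dx":0,"dy":-0.172,"dz":-0.02,"ax":0,"ay":0,"az":0,"gripper":-1},
    {"dx":0,"dy":-0.172,"dz":-0.02,"ax":0,"ay":0,"az":0,"gripper":-1},
    {"dx":0,"dy":-0.172,"dz":-0.02,"ax":0,"ay":0,"az":0,"gripper":-1},
    {"dx":0,"dy":-0.172,"dz":-0.02,"ax":0,"ay":0,"az":0,"gripper":-1},
    {"dx":0,"dy":-0.172,"dz":-0.02,"ax":0,"ay":0,"az":0,"gripper":-1}
  ],
  "force": 40
}}

```text
time: 42.7
eef_pos: [0.4287, -0.1759, 0.0212]
tcp_rot: [0.69, 0.724, 0.0, -0.0]
contact_force: [-0.9, 2.1, 1.8]
opening: 0.338
finger_force: 40.1
```

Emit:
{"op": "jog_arm", "data": {
  "increments": [
    {"dx":0,"dy":0,"dz":0.1,"ax":0,"ay":0,"az":0,"gripper":-1},
    {"dx":0,"dy":0.2,"dz":0.12,"ax":0,"ay":0,"az":0,"gripper":-1},
    {"dx":0,"dy":0.4,"dz":0.12,"ax":0,"ay":0,"az":0,"gripper":-1},
    {"dx":0,"dy":0.55,"dz":0.3,"ax":0,"ay":0,"az":0,"gripper":-1},
    {"dx":0,"dy":0.55,"dz":0.7,"ax":0,"ay":0,"az":0,"gripper":-1},
    {"dx":0,"dy":0.55,"dz":0.7,"ax":0,"ay":0,"az":0,"gripper":-1}
  ]
}}

```text
time: 43.3
eef_pos: [0.4328, -0.1118, 0.1117]
tcp_rot: [0.69, 0.724, 0.002, 0.006]
contact_force: [0.8, -0.8, -1.2]
opening: 0.335
finger_force: 40.0
```

Emit:
{"op": "jog_arm", "data": {
  "increments": [
    {"dx":0.1,"dy":0.05,"dz":0,"ax":0,"ay":0,"az":0.09,"gripper":-1},
    {"dx":0.2,"dy":0.15,"dz":0,"ax":0,"ay":0,"az":0.18,"gripper":-1},
    {"dx":0.4,"dy":0.15,"dz":0,"ax":0,"ay":0,"az":0.27,"gripper":-1},
    {"dx":0.6,"dy":0.15,"dz":0,"ax":0,"ay":0,"az":0.36,"gripper":-1},
    {"dx":0.65,"dy":0.15,"dz":0,"ax":0,"ay":0,"az":0.45,"gripper":-1},
    {"dx":0.65,"dy":0.15,"dz":0,"ax":0,"ay":0,"az":0.5,"gripper":-1},
    {"dx":0.65,"dy":0.15,"dz":0,"ax":0,"ay":0,"az":0.5,"gripper":-1}
  ]
}}

```text
time: 44.0
eef_pos: [0.5064, -0.0923, 0.1046]
tcp_rot: [0.361, 0.933, -0.0, -0.001]
contact_force: [-0.3, -0.2, -1.6]
opening: 0.34
finger_force: 40.0
```

Emit:
{"op": "jog_arm", "data": {
  "increments": [
    {"dx":0.1,"dy":0.05,"dz":0,"ax":0,"ay":0,"az":0.09,"gripper":-1},
    {"dx":0.2,"dy":0.15,"dz":0,"ax":0,"ay":0,"az":0.18,"gripper":-1},
    {"dx":0.4,"dy":0.15,"dz":0,"ax":0,"ay":0,"az":0.27,"gripper":-1},
    {"dx":0.6,"dy":0.15,"dz":0,"ax":0,"ay":0,"az":0.36,"gripper":-1},
    {"dx":0.65,"dy":0.15,"dz":-0.1,"ax":0,"ay":0,"az":0.45,"gripper":-1},
    {"dx":0.65,"dy":0.15,"dz":-0.17,"ax":0,"ay":0,"az":0.504,"gripper":-1},
    {"dx":0.65,"dy":0.15,"dz":-0.17,"ax":0,"ay":0,"az":0.504,"gripper":-1},
    {"dx":0.65,"dy":0.15,"dz":-0.17,"ax":0,"ay":0,"az":0.504,"gripper":-1},
    {"dx":0.65,"dy":0.15,"dz":-0.17,"ax":0,"ay":0,"az":0.504,"gripper":-1}
  ]
}}

```text
time: 44.9
eef_pos: [0.5847, -0.0745, 0.0852]
tcp_rot: [-0.026, 1.0, -0.0, 0.0]
contact_force: [-1.2, -0.2, -1.6]
opening: 0.344
finger_force: 40.0
```

```bash
python3 pl.py p11 B 40 12.9
```

```text
wall n 2439 centre [ 0.5316 -0.0766] size [11.8 87.1] station yaw 3.55 edge spread mm [-5.11934399  5.52779202]
bay [ 0.5714 -0.0741]
hand: front 0.0203 slope deg 0.25 y ext -0.0412 0.0392 lowest tool z 0.0423
packer at station x,y mm 12.91 -2.17 turn deg 0.35
tcp [ 0.5847 -0.0745  0.0852] shares dx dy az [-0.001  0.018] 0.0039
in bay: x ext mm [-33.   -8.2] z 0.0449 y [-37.7  37.7]
```

Emit:
{"op": "jog_arm", "data": {
  "increments": [
    {"dx":-0.001,"dy":0.016,"dz":-0.08,"ax":0,"ay":0,"az":0.0015,"gripper":-1},
    {"dx":-0.001,"dy":0.016,"dz":-0.08,"ax":0,"ay":0,"az":0.0015,"gripper":-1},
    {"dx":-0.001,"dy":0.016,"dz":-0.08,"ax":0,"ay":0,"az":0.0015,"gripper":-1},
    {"dx":-0.001,"dy":0.016,"dz":-0.08,"ax":0,"ay":0,"az":0.0015,"gripper":-1}
  ]
}}

```text
time: 45.4
eef_pos: [0.5845, -0.0724, 0.0751]
tcp_rot: [-0.028, 1.0, 0.0, -0.0]
contact_force: [0.7, -0.2, -1.4]
opening: 0.339
finger_force: 40.0
```

```bash
python3 pl.py p12 B 40 12.9;python3 pl.py p12b B 40 12.9
```

```text
wall n 2699 centre [ 0.5315 -0.0768] size [11.7 87.7] station yaw 3.45 edge spread mm [-5.0303812   5.60774009]
bay [ 0.5715 -0.0744]
hand: front 0.0206 slope deg 0.06 y ext -0.041 0.0391 lowest tool z 0.032
packer at station x,y mm 12.52 0.29 turn deg 0.2
tcp [ 0.5845 -0.0724  0.0751] shares dx dy az [ 0.003 -0.002] 0.0022
in bay: x ext mm [-33.   -8.2] z 0.0449 y [-37.8  37.8]
wall n 2737 centre [ 0.5317 -0.0766] size [11.5 87.2] station yaw 3.48 edge spread mm [-5.38683385  5.60330737]
bay [ 0.5714 -0.0742]
hand: front 0.0206 slope deg 0.13 y ext -0.041 0.0393 lowest tool z 0.0323
packer at station x,y mm 12.68 0.13 turn deg 0.15
tcp [ 0.5847 -0.0724  0.0753] shares dx dy az [ 0.002 -0.001] 0.0017
in bay: x ext mm [-33.   -8.5] z 0.0449 y [-37.7  37.8]
```

Good. Descend with a check part-way.

Emit:
{"op": "jog_arm", "data": {
  "increments": [
    {"dx":0.003,"dy":0,"dz":0,"ax":0,"ay":0,"az":0.001,"gripper":-1},
    {"dx":0.003,"dy":0,"dz":-0.06,"ax":0,"ay":0,"az":0.001,"gripper":-1},
    {"dx":0.003,"dy":0,"dz":-0.12,"ax":0,"ay":0,"az":0.001,"gripper":-1},
    {"dx":0.003,"dy":0,"dz":-0.18,"ax":0,"ay":0,"az":0.001,"gripper":-1},
    {"dx":0.003,"dy":0,"dz":-0.18,"ax":0,"ay":0,"az":0.001,"gripper":-1}
  ]
}}

```text
time: 46.1
eef_pos: [0.5843, -0.0722, 0.0519]
tcp_rot: [-0.029, 1.0, 0.0, -0.001]
contact_force: [0.8, 0.5, -2.4]
opening: 0.339
finger_force: 40.0
```

Emit:
{"op": "jog_arm", "data": {
  "increments": [
    {"dx":0,"dy":0,"dz":-0.05,"ax":0,"ay":0,"az":0,"gripper":-1},
    {"dx":0,"dy":0,"dz":-0.09,"ax":0,"ay":0,"az":0,"gripper":-1},
    {"dx":0,"dy":0,"dz":-0.105,"ax":0,"ay":0,"az":0,"gripper":-1},
    {"dx":0,"dy":0,"dz":-0.105,"ax":0,"ay":0,"az":0,"gripper":-1}
  ]
}}

```text
time: 46.5
eef_pos: [0.5848, -0.0724, 0.0413]
tcp_rot: [-0.029, 1.0, 0.0, -0.0]
contact_force: [-1.9, 0.8, 1.2]
opening: 0.34
finger_force: 40.4
```

Emit:
{"op": "jog_arm", "data": {
  "increments": [
    {"dx":0,"dy":0,"dz":0,"ax":0,"ay":0,"az":0,"gripper":0.1},
    {"dx":0,"dy":0,"dz":0,"ax":0,"ay":0,"az":0,"gripper":0.1},
    {"dx":0,"dy":0,"dz":0,"ax":0,"ay":0,"az":0,"gripper":0.1},
    {"dx":0,"dy":0,"dz":0.25,"ax":0,"ay":0,"az":0,"gripper":0.1},
    {"dx":0,"dy":0,"dz":0.6,"ax":0,"ay":0,"az":0,"gripper":0.1},
    {"dx":0,"dy":0,"dz":1,"ax":0,"ay":0,"az":0,"gripper":0},
    {"dx":0,"dy":0,"dz":1,"ax":0,"ay":0,"az":0,"gripper":0}
  ]
}}

```text
time: 47.2
eef_pos: [0.5898, -0.0738, 0.1699]
tcp_rot: [-0.029, 1.0, -0.003, 0.008]
contact_force: [1.4, -0.5, 0.7]
opening: 0.5
finger_force: 0.0
```

Emit:
{"op": "jog_arm", "data": {
  "increments": [
    {"dx":0,"dy":0.4,"dz":0,"ax":0,"ay":0,"az":0,"gripper":0},
    {"dx":0,"dy":0.7,"dz":0,"ax":0,"ay":0,"az":0,"gripper":0},
    {"dx":0,"dy":1,"dz":0.5,"ax":0,"ay":0,"az":0,"gripper":0},
    {"dx":0,"dy":1,"dz":0.5,"ax":0,"ay":0,"az":0,"gripper":0},
    {"dx":0,"dy":1,"dz":0.5,"ax":0,"ay":0,"az":0,"gripper":0},
    {"dx":0,"dy":1,"dz":0.5,"ax":0,"ay":0,"az":0,"gripper":0}
  ]
}}

```text
time: 47.8
eef_pos: [0.5846, 0.0474, 0.2202]
tcp_rot: [-0.029, 1.0, -0.0, -0.0]
contact_force: [-1.2, 0.3, 0.0]
opening: 0.499
finger_force: 0.0
```

```bash
python3 w.py v1
python3 - <<'E'
from h import *
z=np.load('v1.npz');f,d,K,E=[z[k] for k in 'fdKE'];P=cloud(d,K,E)
for n,bay,a,g in(('O',(.6137,.1567),-2.9,77.5),('W',(.5991,.0337),-5.6,57.5),('B',(.5714,-.0743),3.2,67.5)):
    a=np.radians(a);Q=(P[...,:2]-bay)@np.array([[np.cos(a),np.sin(a)],[-np.sin(a),np.cos(a)]]).T*1000
    m=(abs(Q[...,0])<g/2-1)&(P[...,2]>.038)&(P[...,2]<.056)&(abs(Q[...,1])<50)
    for lab,mm in(('rib',(P[...,2]>.058)&(P[...,2]<.075)&(abs(Q[...,0])<g/2)&(abs(Q[...,1])<25)),('body',m)):
        k,l,st,c=cv2.connectedComponentsWithStats(mm.astype(np.uint8))
        for i in range(1,k):
            if st[i,4]>150:
                q=Q[l==i];zz=P[l==i][:,2];print(n,lab,'x',np.percentile(q[:,0],[1,99]).round(1),'y',np.percentile(q[:,1],[1,99]).round(1),'z',np.percentile(zz,[5,50,95]).round(4))
E
```

```text
47.85 [0.5841 0.0471 0.2191] yaw 183.27 f 341.0
O rib x [-30.6 -17. ] y [-15.5  13.6] z [0.0608 0.0667 0.0681]
O rib x [ 6.7 20.5] y [-16.4  12.9] z [0.0599 0.0666 0.068 ]
O body x [-37.2  35.4] y [-41.1  38.1] z [0.0436 0.045  0.0468]
W rib x [-17.6  -3.9] y [-14.6  14.6] z [0.0621 0.0667 0.068 ]
W rib x [11.  24.5] y [-14.7  14.5] z [0.0608 0.0668 0.0679]
W body x [-27.5  26.9] y [-39.2  39.1] z [0.0435 0.045  0.0467]
B rib x [-27.4 -13.8] y [-13.9  15.2] z [0.0598 0.0666 0.068 ]
B rib x [ 5.6 18.9] y [-13.6  15.6] z [0.0613 0.0666 0.068 ]
B body x [-32.6  31.8] y [-38.6  40.3] z [0.0433 0.0449 0.0465]
```

View pics/v1.png

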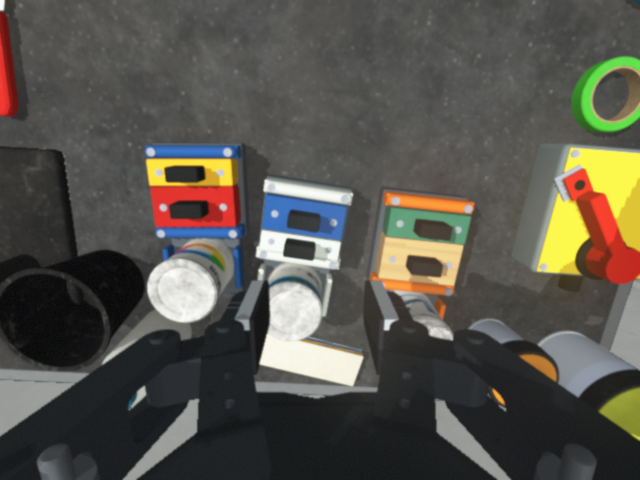

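All three stations are filled, with packers flat (body tops 45 mm, ribs 67 mm) and centred. Now I'll move back to the handle.

Emit:
{"op": "jog_arm", "data": {
  "increments": [
    {"dx":-0.09,"dy":0.4,"dz":0,"ax":0,"ay":0,"az":0.175,"gripper":0},
    {"dx":-0.09,"dy":0.8,"dz":0,"ax":0,"ay":0,"az":0.175,"gripper":0},
    {"dx":-0.09,"dy":1,"dz":0,"ax":0,"ay":0,"az":0.175,"gripper":0},
    {"dx":-0.09,"dy":1,"dz":0,"ax":0,"ay":0,"az":0.175,"gripper":0}
  ]
}}

```text
time: 48.25
eef_pos: [0.5728, 0.1691, 0.2183]
tcp_rot: [-0.167, 0.986, 0.0, -0.002]
contact_force: [-0.3, -0.1, -0.5]
opening: 0.499
finger_force: 0.0
```

Emit:
{"op": "jog_arm", "data": {
  "increments": [
    {"dx":-0.09,"dy":0.4,"dz":0,"ax":0,"ay":0,"az":0.174,"gripper":0},
    {"dx":-0.09,"dy":0.8,"dz":0,"ax":0,"ay":0,"az":0.174,"gripper":0},
    {"dx":-0.09,"dy":1,"dz":0,"ax":0,"ay":0,"az":0.174,"gripper":0},
    {"dx":-0.09,"dy":1,"dz":0,"ax":0,"ay":0,"az":0.174,"gripper":0}
  ]
}}

```text
time: 48.65
eef_pos: [0.5627, 0.2883, 0.2189]
tcp_rot: [-0.299, 0.954, -0.0, -0.001]
contact_force: [0.4, -0.1, 0.8]
opening: 0.502
finger_force: 0.0
```

Emit:
{"op": "jog_arm", "data": {
  "increments": [
    {"dx":0,"dy":0.1,"dz":-0.3,"ax":0,"ay":0,"az":0,"gripper":0},
    {"dx":0,"dy":0.1,"dz":-0.6,"ax":0,"ay":0,"az":0,"gripper":0},
    {"dx":0,"dy":0.1,"dz":-0.6,"ax":0,"ay":0,"az":0,"gripper":0},
    {"dx":0,"dy":0.1,"dz":-0.6,"ax":0,"ay":0,"az":0,"gripper":0}
  ]
}}

```text
time: 49.05
eef_pos: [0.5631, 0.2975, 0.1477]
tcp_rot: [-0.297, 0.955, -0.0, -0.002]
contact_force: [0.3, -0.2, 0.7]
opening: 0.501
finger_force: 0.0
```

```bash
python3 w.py h1
python3 - <<'E'
from h import *
z=np.load('h1.npz');f,d,K,E=[z[k] for k in 'fdKE'];P=cloud(d,K,E)
m=(f[...,2]>120)&(f[...,1]<70)&(f[...,0]<70)&(P[...,2]>.07)&(P[...,2]<.081)&(d>.05)
q=P[m];ax=np.array([.6108,.3329]);v=q[:,:2]-ax;r=np.hypot(*v.T);s=(r>.03)&(r<.08)
k=q[s];c=k[:,:2].mean(0);u=np.linalg.svd(k[:,:2]-c)[2][0];print(len(k),c.round(4),np.degrees(np.arctan2(*u[::-1]))%180,'r',r[s].min(),r[s].max())
print('angle of centroid',np.degrees(np.arctan2(*(c-ax)[::-1]))%360)
E
```

```text
49.1 [0.5643 0.2982 0.1499] yaw 214.59 f 341.0
1216 [0.5663 0.3019] 34.533292208667596 r 0.030001312661490396 0.077291397102244
angle of centroid 214.90557448769079
```

Emit:
{"op": "jog_arm", "data": {
  "increments": [
    {"dx":0,"dy":0.012,"dz":-0.35,"ax":0,"ay":0,"az":0,"gripper":0},
    {"dx":0,"dy":0.012,"dz":-0.7,"ax":0,"ay":0,"az":0,"gripper":0},
    {"dx":0,"dy":0.012,"dz":-0.91,"ax":0,"ay":0,"az":0,"gripper":0},
    {"dx":0,"dy":0.012,"dz":-0.91,"ax":0,"ay":0,"az":0,"gripper":0},
    {"dx":0,"dy":0.012,"dz":-0.91,"ax":0,"ay":0,"az":0,"gripper":-1},
    {"dx":0,"dy":0.012,"dz":-0.91,"ax":0,"ay":0,"az":0,"gripper":-1},
    {"dx":0,"dy":0.012,"dz":-0.91,"ax":0,"ay":0,"az":0,"gripper":-1},
    {"dx":0,"dy":0.012,"dz":-0.91,"ax":0,"ay":0,"az":0,"gripper":-1}
  ],
  "force": 25
}}

```text
time: 49.9
eef_pos: [0.5655, 0.3017, 0.0433]
tcp_rot: [-0.298, 0.954, -0.0, 0.003]
contact_force: [-1.0, -0.2, 7.3]
opening: 0.159
finger_force: 29.3
```

Emit:
{"op": "jog_arm", "data": {
  "increments": [
    {"dx":-0.035,"dy":0.057,"dz":0,"ax":0,"ay":0,"az":-0.089,"gripper":-1},
    {"dx":-0.061,"dy":0.12,"dz":0,"ax":0,"ay":0,"az":-0.178,"gripper":-1},
    {"dx":-0.077,"dy":0.185,"dz":0,"ax":0,"ay":0,"az":-0.267,"gripper":-1},
    {"dx":-0.085,"dy":0.252,"dz":0,"ax":0,"ay":0,"az":-0.356,"gripper":-1},
    {"dx":-0.083,"dy":0.32,"dz":0,"ax":0,"ay":0,"az":-0.444,"gripper":-1},
    {"dx":-0.072,"dy":0.386,"dz":0,"ax":0,"ay":0,"az":-0.533,"gripper":-1},
    {"dx":-0.052,"dy":0.451,"dz":0,"ax":0,"ay":0,"az":-0.622,"gripper":-1},
    {"dx":-0.023,"dy":0.512,"dz":0,"ax":0,"ay":0,"az":-0.711,"gripper":-1},
    {"dx":0.01,"dy":0.565,"dz":0,"ax":0,"ay":0,"az":-0.795,"gripper":-1},
    {"dx":0.01,"dy":0.565,"dz":0,"ax":0,"ay":0,"az":-0.795,"gripper":-1}
  ]
}}

```text
time: 50.9
eef_pos: [0.5668, 0.3671, 0.0433]
tcp_rot: [0.317, 0.948, -0.001, 0.002]
contact_force: [-0.2, -8.9, 8.5]
opening: 0.159
finger_force: 29.8
```

Emit:
{"op": "jog_arm", "data": {
  "increments": [
    {"dx":0.006,"dy":0.008,"dz":0,"ax":0,"ay":0,"az":-0.008,"gripper":-1},
    {"dx":0.006,"dy":0.008,"dz":0,"ax":0,"ay":0,"az":-0.008,"gripper":-1},
    {"dx":0.006,"dy":0.008,"dz":0,"ax":0,"ay":0,"az":-0.008,"gripper":-1}
  ]
}}

```text
time: 51.2
eef_pos: [0.5669, 0.3671, 0.0432]
tcp_rot: [0.321, 0.947, -0.002, 0.002]
contact_force: [-2.1, -10.3, 9.4]
opening: 0.162
finger_force: 29.8
```

Emit:
{"op": "jog_arm", "data": {
  "increments": [
    {"dx":0,"dy":0,"dz":0,"ax":0,"ay":0,"az":0,"gripper":0},
    {"dx":0,"dy":0,"dz":0,"ax":0,"ay":0,"az":0,"gripper":0},
    {"dx":0,"dy":0,"dz":0,"ax":0,"ay":0,"az":0,"gripper":0},
    {"dx":0,"dy":0,"dz":0.25,"ax":0,"ay":0,"az":0,"gripper":0},
    {"dx":0,"dy":0,"dz":0.6,"ax":0,"ay":0,"az":0,"gripper":0},
    {"dx":0,"dy":0,"dz":1,"ax":0,"ay":0,"az":0,"gripper":0},
    {"dx":0,"dy":0,"dz":1,"ax":0,"ay":0,"az":0,"gripper":0},
    {"dx":0,"dy":0,"dz":1,"ax":0,"ay":0,"az":0,"gripper":0}
  ]
}}

```text
time: 52.0
eef_pos: [0.566, 0.3706, 0.1619]
tcp_rot: [0.322, 0.947, 0.001, 0.001]
contact_force: [0.2, -0.3, -0.2]
opening: 0.497
finger_force: 0.0
```

```bash
python3 w.py h2
python3 - <<'E'
from h import *
for n in('w2','h2'):
    z=np.load(n+'.npz');f,d,K,E=[z[k] for k in 'fdKE'];P=cloud(d,K,E)
    m=(f[...,2]>120)&(f[...,1]<70)&(f[...,0]<70)&(P[...,2]>.07)&(P[...,2]<.081)&(d>.05)
    q=P[m];ax=np.array([.6108,.3329]);v=q[:,:2]-ax;r=np.hypot(*v.T);s=(r>.03)&(r<.075)
    k=q[s];c=k[:,:2].mean(0);u=np.linalg.svd(k[:,:2]-c)[2][0];print(n,len(k),c.round(4),np.degrees(np.arctan2(*u[::-1]))%180,np.degrees(np.arctan2(*(c-ax)[::-1]))%360)
E
```

```text
52.05 [0.5648 0.37   0.1594] yaw 142.45 f 341.0
w2 1272 [0.5684 0.3641] 142.99676680437602 143.62170905004254
h2 984 [0.5682 0.3641] 142.69118556669284 143.801359444775
```

```bash
python3 -c "
from plant import job;print(job.sign_off())"
```

```text
the job is handed in; nothing more can be done
None
```

The isolator was swung to off, all three stations were packed (orange 30+45, white 35+20, blue 25+40), the handle measured back at its starting on angle, and the job is handed in at about 52 s; sign-off gave no verdict.

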